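# Tumble a batch of basket knobs and feet

### The arm

A 7-joint arm with a two-finger parallel gripper is mounted at the origin on the work surface. World frame = base frame: x ahead of the robot, y to its left, z up, the work surface at z = 0. Lengths are in m, angles in rad, forces in N, time in s.
With the tool pointing down it reaches from about 0.425 to 0.875 m from the base axis. Payload 4.7 kg.
Tool frame: the origin (TCP) lies between the finger pads; the fingertips stand 19 mm ahead of it and the grasp point (between the pads) is the TCP (ctrl.tip_extent is the distance from the TCP to the fingertips, in m); z points along the fingers, y is the line along which they close (so a half turn about z gives the same grasp; the last joint's range is limited). The gripper opens to 87 mm and grips with 3 to 60 N. Pads are 19 mm wide; open, the fingers measure 117 mm over their backs; the gripper's body (75 mm by 190 mm) begins 51 mm behind the grasp point.
Start: joints at [-1.119, 0.321, -0.07, 1.45, 0.023, 1.371, -0.057], TCP at [0.276, 0.589, 0.242] pointing down, gripper open.
Joint ranges: [-2.86, 2.86], [-0.3, 2.09], [-1.38, 1.24], [0.06, 2.45], [-1.56, 4.7], [0.09, 2.05], [-2.69, 2.69]. Speed limits (rad/s): [2.57, 2.57, 3.14, 3.14, 3.14, 3.14, 3.14].

### API

Orientations are given as a rotation vector (axis times angle).
In Python, from bench import ctrl gives the robot as it stands.
- The arm moves only by the shell command python3 -m crank 'ROWS' [OPENING] [FORCE]. ROWS is JSON, a list of rows, each an object of numbers: "tx", "ty", "tz": the shift along the tool's x, y, z in mm; "turn": the turn about the tool's z in units of 5 degrees (1.0 is 5 degrees). In form: [{"tx": .., "ty": .., "tz": .., "turn": ..}, ...]. A call has 1 to 5 rows; each row is the pose to reach, as a shift and turn from the pose commanded when the call began, along the tool's axes at that moment; what a row does not reach only later rows make up. A row lasts 1/8 s, in which the tool goes at most 62.5 mm and 10.7 degrees, less where a joint would pass 70% of its speed; a pose out of reach is approached as far as the arm can. A call with a gripper value outside its range is refused whole. OPENING is the finger opening in mm, from 0 to 87, set as the call begins (- or left out, the last holds). The fingers move at their own pace and stop on an object; FORCE is the grip in N (left out, the last holds). Time passes only in rows, so rows that repeat a pose let the fingers close. It gives the time, the measured TCP pose, the force, the opening and the grip force at its end, in the units of the state.
- ctrl.get_state(): the state, without advancing time (a new reading comes with each control period).
- ctrl.get_image(name): name is "scene" or "top" or "wrist"; returns (picture, depth): 480x640x3 uint8, red, green, blue; 480x640 float32, m along the optical axis (not along the pixel's ray), 0 where there is no reading.
- ctrl.camera_model(name): a dict with "intrinsics" (3x3 intrinsics, pixels), "dist_coeffs" ([k1, k2, p1, p2, k3] as OpenCV has them; the pictures are not rectified), "origin" and "orientation" of the camera in the world. Camera axes: x right, y down, z forward; pixel columns grow to the right and rows downward; lengths in m; the calibration is good to about 2 mm. A picture is of the moment at which its call begins: read the wrist's pose just before it. camera_model takes no time and is no camera call; for the wrist camera it gives the pose at the moment of the call.
- ctrl.close_job(): hands the job in; it is judged then, once.
Trained networks look in the newest picture that a camera, given by its name, has taken for a name from the list of things; names that differ only in an ending like _2 or _b are one class to them, and where a whole thing is asked for, a point or a joint stands for the part that bears it (a point fixed in the world has none). Each returns a list of dicts, best first, with "confidence" (0 to 1); they miss things now and then, are a little off and sometimes report something else, mostly with a low value. They report only what shows in the picture. A call takes as long as a camera call.
- ctrl.recognise(camera, query): "xyz" ([x, y, z] in m, in world coordinates, good to about 4 mm: the middle of the surface that is visible of it).
- ctrl.mark_of(camera, query): "xyz" ([x, y, z] in m, in world coordinates, good to about 4 mm: a listed point, or the origin of a listed thing).
The state is a dict: "time": time; "joint_positions": joint angles; "qd": joint speeds; "joint_torque": joint torques, N m; "position": TCP position; "tool_rot": TCP orientation; "ft_force": force on the tool from outside, world axes, zero at the start; "torque": the same for the moment, N m; "grip_width": opening from 0.0 (shut) to 1.0 (fully open); "grip_force": force on a finger pad.
Only numpy, scipy, OpenCV 4.12 (cv2) and the standard library are available. Lean on these libraries where they do the work, as an engineer would, in place of code of your own. Each camera call takes 0.05 s, during which the arm holds its last target. There are 200 camera calls.

### The job

Give this batch of turned basket parts a tumble in the hand-cranked barrel: slide its shutter open, pour in all the knobs from the tin cup, add every bun foot from the leather pad, and slide the shutter fully shut. Then crank the barrel through one full turn until the hatch is on top again, slide the shutter fully open, and crank on half a turn so that everything drops out into the catch tray below. Leave the barrel with its hatch straight down, the empty cup standing upright on the bench, and the mold, wax tin and clamp where they are.

Things in the scene. Friction and masses are not known exactly. Their poses are not given: they have to be found in the camera images.
- tumbler: Hand-cranked six-sided wooden barrel on a stand fixed to the bench. Origin: on the bench under the middle of the barrel; y = along the axle to the crank, z up. Axle level, 150 mm up. Barrel y -56 to +56 mm, flats 80 mm from the axle (corners 92). Uprights 174 mm high, 50 mm wide at y +90 and -190 mm; feet 300 mm long in x.
- barrel (a joint): Turn of barrel and crank together about the axle, rad, endless (it counts on past 6.28). 0: hatch on top and crank handle at its highest. Growing: the top moves to the stand's +x, so the handle is at x = 65 sin(a), z = 150 + 65 cos(a) mm. Stiff bearings hold it where it is left (about 0.25 N m, 4 N at the handle).
- barrel_center (a point): Middle of the barrel's inside, on the axle; its z axis points to the hatch, its y axis along the axle. A piece within 100 mm of it and less than 74 mm along z is in the barrel.
- hatch (a point): Middle of the hatch, the one open side of the barrel: an opening 100 mm along the axle by 78 mm across, level with the barrel's flat, 80 mm from the axle (230 mm above the bench when it is on top). Two shutter rails run along it, 91 mm apart, 10 mm proud. Its z axis points straight out of the barrel.
- shutter (a joint): How far the plywood shutter (81 x 108 x 4 mm) is slid open, m: 0 fully shut, 0.106 fully open. It slides in the rails along the axle, opening to the stand's -y (away from the crank) onto the rails that run out past the barrel. Rubs with about 1.5 N and stays where left.
- shutter_knob (a point): Grip point of the dark wooden knob in the middle of the shutter: 20 mm across, its top 26 mm above the shutter's upper face; this point is 12 mm below its top, 14 mm above that face and 99 mm from the axle.
- crank_handle (a point): Grip point of the crank handle: a wooden sleeve 20 mm thick and 92 mm long, lying parallel to the axle, 65 mm from it, spinning freely on its spindle (so that a firm grip needs no wrist turn). This point is 166 mm along the axle from the barrel's middle, 54 mm outside the crank arm and 42 mm from the sleeve's end.
- catch_tray (a point): Middle of the floor of the steel catch tray fixed in the stand under the barrel (6 mm above the bench, 33 mm from the barrel's middle to the stand's -y): inside 258 mm in x by 210 mm in y, walls 26 mm above its floor. x, y, z as the stand's.
- cup: Tin cup that holds the knobs, open top: 70 mm high, straight sides, 66 mm across outside, wall 3 mm, 90 g. Origin: centre of its underside, z up its axis.
- pad: Thin brown leather pad fixed on the bench, 125 x 145 x 3 mm, on which the bun feet lie. Origin: centre of its underside.
- mold: Bystander: dark turned wooden basket mold, 116 mm across, 95 mm high. Origin: centre of its underside.
- wax_tin: Bystander: low brass wax tin, 72 mm across, 45 mm high. Origin: centre of its underside.
- glue_clamp: Bystander: steel glue clamp lying flat, 200 mm long, 24 mm high. Origin: underside, middle of its bar.
- knob0: Turned wooden lid knob, an 18 mm ball on an 11 mm stem, 23 mm long, 14 g; in the cup at the start. Origin: its middle. Any of the six may be absent.
- knob1: Turned wooden lid knob, an 18 mm ball on an 11 mm stem, 23 mm long, 14 g; in the cup at the start. Origin: its middle. Any of the six may be absent.
- knob2: Turned wooden lid knob, an 18 mm ball on an 11 mm stem, 23 mm long, 14 g; in the cup at the start. Origin: its middle. Any of the six may be absent.
- knob3: Turned wooden lid knob, an 18 mm ball on an 11 mm stem, 23 mm long, 14 g; in the cup at the start. Origin: its middle. Any of the six may be absent.
- knob4: Turned wooden lid knob, an 18 mm ball on an 11 mm stem, 23 mm long, 14 g; in the cup at the start. Origin: its middle. Any of the six may be absent.
- knob5: Turned wooden lid knob, an 18 mm ball on an 11 mm stem, 23 mm long, 14 g; in the cup at the start. Origin: its middle. Any of the six may be absent.
- foot0: Turned wooden bun foot, a squat disc 32 mm across and 16 mm high, 14 g; on the pad at the start. Origin: centre of its flat underside. Any of the four may be absent.
- foot1: Turned wooden bun foot, a squat disc 32 mm across and 16 mm high, 14 g; on the pad at the start. Origin: centre of its flat underside. Any of the four may be absent.
- foot2: Turned wooden bun foot, a squat disc 32 mm across and 16 mm high, 14 g; on the pad at the start. Origin: centre of its flat underside. Any of the four may be absent.
- foot3: Turned wooden bun foot, a squat disc 32 mm across and 16 mm high, 14 g; on the pad at the start. Origin: centre of its flat underside. Any of the four may be absent.

How it is judged:
By the outcome, as a careful person would: the job done as asked, in the order asked, and still so for the second after the job is handed in, with the robot touching nothing.
Of knob0, knob1, knob2, knob3, knob4, knob5 only 3 to 6 are there at a start; the rules pass over those that are not, and their reading is None.
Of foot0, foot1, foot2, foot3 only 2 to 4 are there at a start; the rules pass over those that are not, and their reading is None.
At some moment in a run one of foot0, foot1, foot2, foot3, cup may be knocked a few centimetres aside while the robot is not near it.
It also fails if it takes over 210 s, if anything falls off the work surface, if the arm or the gripper's body presses on something with over 40 N, if the wrist force passes 120 N, or if a joint passes its speed limit or range.

## Working session

There is one attempt and no reset: what is moved stays moved. The work goes in short steps, Python scripts to look and compute and a shell command to move; the robot and the scene stay as the last step left them, time stands still between calls to the robot, and variables do not carry over. Pictures are saved under pics/ and viewed, at most 14 in all, crops included, and the job is handed in when it is done.

```bash
ls; mkdir -p pics
cat > h.py <<'E'
import numpy as np, cv2
from scipy.spatial.transform import Rotation as R
from bench import ctrl
def pose():
    s=ctrl.get_state(); return np.array(s["position"]),R.from_rotvec(s["tool_rot"]),s
def rel(p):  # world point -> shift in tool axes, mm
    o,r,s=pose(); return np.round(r.inv().apply(np.array(p)-o)*1000,1)
def cloud(d,m,u,v,d_=None):
    K=np.array(m["intrinsics"]);D=np.array(m["dist_coeffs"])
    n=cv2.undistortPoints(np.array([[[u,v]]],float),K,D)[0,0]
    return np.array([n[0],n[1],1])*d
def camrot(m):
    o=np.array(m["orientation"]); return R.from_rotvec(o) if o.shape==(3,) else R.from_matrix(o)
def px(d,m,u,v):
    z=d[int(v),int(u)]; return np.array(m["origin"])+camrot(m).apply(cloud(z,m,u,v))
def grab(name,fn=None):
    m=ctrl.camera_model(name); p,d=ctrl.get_image(name)
    if fn: cv2.imwrite("pics/"+fn+".png",p[:,:,::-1])
    return p,d,m
def full(d,m):
    h,w=d.shape; u,v=np.meshgrid(np.arange(w),np.arange(h))
    n=cv2.undistortPoints(np.stack([u,v],-1).reshape(-1,1,2).astype(float),np.array(m["intrinsics"]),np.array(m["dist_coeffs"]))[:,0]
    P=np.c_[n,np.ones(len(n))]*d.reshape(-1,1)
    return (camrot(m).apply(P)+np.array(m["origin"])).reshape(h,w,3)
E
python3 - <<'E'
from h import *
np.set_printoptions(precision=4,suppress=True)
o,r,s=pose(); print(s["time"],o,r.as_matrix().round(3).tolist(),s["grip_width"])
for c in ["scene","top"]:
    p,d,m=grab(c,c+"1"); np.savez("pics/"+c+"1.npz",p=p,d=d); print(c,m["origin"],m["orientation"])
    for q in ["hatch","shutter_knob","crank_handle","cup","catch_tray","pad","tumbler","mold","wax_tin","glue_clamp","foot0","knob0","barrel_center"]:
        print(q,[(np.round(x["xyz"],3).tolist(),round(x["confidence"],2)) for x in ctrl.mark_of(c,q)][:6])
E
```

```text
pics
0.0 [0.2754 0.5882 0.2405] [[-0.906, 0.424, -0.001], [0.424, 0.906, -0.002], [-0.0, -0.002, -1.0]] 1.0034566261835034
scene [ 1.0188 -0.2483  0.98  ] [-2.2533 -1.2702  0.3819]
hatch [([0.513, 0.108, 0.228], 0.7), ([0.544, -0.295, -0.001], 0.69), ([0.391, -0.337, 0.016], 0.49)]
shutter_knob [([0.513, 0.104, 0.249], 0.8), ([0.552, -0.373, 0.004], 0.51)]
crank_handle [([0.522, 0.282, 0.218], 0.87)]
cup [([0.403, -0.325, 0.001], 0.63), ([0.39, -0.334, 0.013], 0.26)]
catch_tray [([0.519, 0.082, 0.006], 0.55)]
pad []
tumbler [([0.526, 0.109, 0.004], 0.61)]
mold [([0.338, 0.385, 0.002], 0.7)]
wax_tin [([0.514, 0.107, 0.23], 0.65)]
glue_clamp [([0.775, 0.106, -0.002], 0.76)]
foot0 [([0.541, -0.297, -0.002], 0.74), ([0.552, -0.376, -0.0], 0.59), ([0.605, -0.356, 0.006], 0.49), ([0.337, 0.387, -0.001], 0.15)]
knob0 [([0.393, -0.337, 0.015], 0.5), ([0.387, -0.312, 0.014], 0.49)]
barrel_center [([0.572, -0.321, -0.003], 0.32)]
top [0.398  0.0295 1.5179] [-2.168   2.1244 -0.1159]
hatch [([0.516, 0.115, 0.231], 0.96)]
shutter_knob [([0.516, 0.109, 0.25], 0.68)]
crank_handle [([0.53, 0.278, 0.214], 0.65)]
cup [([0.401, -0.32, -0.004], 0.82)]
catch_tray [([0.515, 0.078, 0.009], 0.57)]
pad [([0.577, -0.328, -0.002], 0.93)]
tumbler [([0.53, 0.278, 0.212], 0.56)]
mold [([0.341, 0.38, 0.004], 0.97)]
wax_tin [([0.73, -0.255, -0.0], 0.7)]
glue_clamp []
foot0 [([0.553, -0.37, 0.0], 0.59), ([0.602, -0.361, 0.007], 0.5), ([0.545, -0.298, 0.002], 0.4)]
knob0 [([0.399, -0.324, 0.01], 0.61), ([0.389, -0.337, 0.018], 0.58), ([0.419, -0.313, 0.012], 0.43), ([0.382, -0.316, 0.015], 0.36)]
barrel_center [([0.513, 0.108, 0.251], 0.66), ([0.776, 0.107, -0.005], 0.49)]
```

View pics/scene1.png

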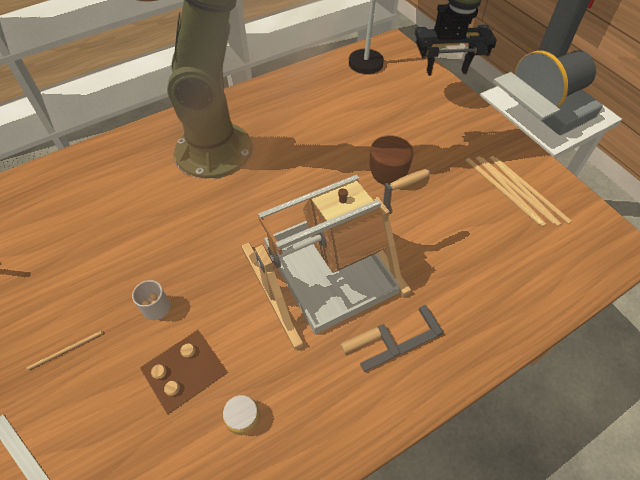

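View pics/top1.png

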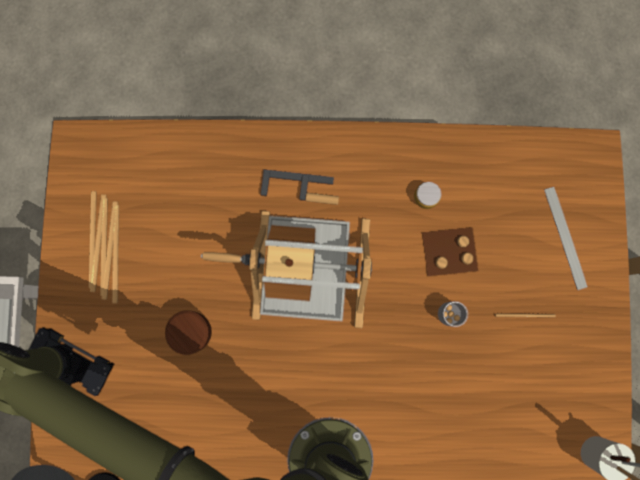

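Run:
```python
from h import *
np.set_printoptions(precision=4,suppress=True)
for c in ["top","scene"]:
    f=np.load(f"pics/{c}1.npz"); m=ctrl.camera_model(c); P=full(f["d"],m).reshape(-1,3)
    def sel(x0,x1,y0,y1,z0,z1):
        q=P[(P[:,0]>x0)&(P[:,0]<x1)&(P[:,1]>y0)&(P[:,1]<y1)&(P[:,2]>z0)&(P[:,2]<z1)]
        return len(q),q.mean(0),np.percentile(q,2,axis=0),np.percentile(q,98,axis=0)
    for n,a in dict(knobtop=(.45,.6,.05,.2,.248,.3),handle=(.45,.6,.23,.36,.2,.26),flat=(.45,.6,.05,.16,.226,.24),cuprim=(.33,.47,-.40,-.25,.06,.09),
      shut=(.4,.7,-.2,.22,.222,.243),feet=(.5,.65,-.42,-.25,.012,.03),upr=(.42,.62,-.2,.3,.165,.182),bench=(.6,.7,-.1,-.05,-.03,.03)).items():
        try: print(c,n,*sel(*a))
        except Exception as e: print(n,e)
```

```text
top knobtop 64 [0.516  0.1094 0.2583] [0.5027 0.0806 0.2482] [0.5593 0.1493 0.2652]
top handle 315 [0.5234 0.2744 0.2216] [0.513  0.2328 0.2136] [0.5339 0.3193 0.2289]
top flat 1595 [0.5087 0.1068 0.2341] [0.4651 0.0562 0.2273] [0.5611 0.158  0.2395]
top cuprim 113 [ 0.4018 -0.3213  0.0672] [ 0.3687 -0.3514  0.061 ] [ 0.4318 -0.289   0.0744]
top shut 2397 [0.5093 0.086  0.2346] [ 0.4598 -0.0558  0.2249] [0.5636 0.1665 0.2423]
top feet 286 [ 0.5654 -0.3389  0.0178] [ 0.5284 -0.3811  0.0125] [ 0.6131 -0.2828  0.0246]
top upr 684 [0.5189 0.0851 0.1732] [ 0.4387 -0.0843  0.1656] [0.6057 0.2107 0.1812]
top bench 584 [ 0.6512 -0.0732  0.0048] [ 0.6028 -0.0978 -0.0067] [ 0.6981 -0.0503  0.0255]
scene knobtop 83 [0.5152 0.1072 0.2584] [0.5049 0.0996 0.2486] [0.5233 0.117  0.2626]
scene handle 347 [0.5292 0.2729 0.221 ] [0.5181 0.2311 0.2115] [0.5367 0.3166 0.2264]
scene flat 1732 [0.5145 0.105  0.234 ] [0.4668 0.055  0.227 ] [0.566  0.1578 0.2388]
scene cuprim 235 [ 0.4037 -0.3226  0.0668] [ 0.3717 -0.3527  0.0603] [ 0.4354 -0.2911  0.0718]
scene shut 2996 [0.5185 0.0755 0.2345] [ 0.4618 -0.0579  0.2233] [0.568  0.1655 0.2427]
scene feet 524 [ 0.5712 -0.3422  0.0174] [ 0.5327 -0.3804  0.0126] [ 0.6176 -0.2849  0.0213]
scene upr 1016 [0.558  0.0675 0.173 ] [ 0.4628 -0.0858  0.1653] [0.6087 0.2168 0.1815]
scene bench 965 [ 0.6528 -0.0763  0.0048] [ 0.6032 -0.0992 -0.0042] [ 0.6981 -0.0512  0.0242]
```

Run:
```python
from h import *
print(rel([.516,.108,.36]))
f=np.load("pics/scene1.npz"); P=full(f["d"],ctrl.camera_model("scene")).reshape(-1,3)
f=np.load("pics/top1.npz"); P2=full(f["d"],ctrl.camera_model("top")).reshape(-1,3)
for Q in (P,P2):
    q=Q[(Q[:,2]>.233)&(Q[:,2]<.247)&(Q[:,1]<.03)&(Q[:,1]>-.08)]
    for a in (q[(q[:,0]>.42)&(q[:,0]<.5)],q[(q[:,0]>.53)&(q[:,0]<.62)]): print(len(a),np.polyfit(a[:,1],a[:,0],1),a.mean(0),a[:,1].min())
    q=Q[(Q[:,2]>.16)&(Q[:,2]<.18)&(Q[:,0]>.45)&(Q[:,0]<.6)&(Q[:,1]<-.05)&(Q[:,1]>-.13)];print("upr",len(q),q.mean(0),np.percentile(q,[3,97],axis=0).round(3).tolist())
```

```text
[-421.5 -333.4 -118.4]
212 [0.03518893 0.46568312] [ 0.46518582 -0.01413226  0.23562125] -0.05692957683001251
382 [0.06573536 0.55232853] [ 0.55116942 -0.01763298  0.24062758] -0.061138814546100484
upr 316 [ 0.5149857  -0.07479075  0.17043068] [[0.489, -0.089, 0.161], [0.535, -0.055, 0.176]]
163 [0.03413072 0.46356344] [ 0.46310583 -0.01340761  0.23638026] -0.055975143038997865
202 [0.0773443  0.54851279] [ 0.54727912 -0.01595036  0.24165188] -0.05971208952155098
upr 197 [ 0.5084263  -0.07461131  0.17107369] [[0.484, -0.088, 0.161], [0.531, -0.052, 0.178]]
```

```bash
python3 -m crank '[{"tx":0,"ty":-20,"tz":-60},{"tx":-40,"ty":-40,"tz":-110,"turn":2},{"tx":-90,"ty":-80,"tz":-118,"turn":4},{"tx":-140,"ty":-115,"tz":-118,"turn":6},{"tx":-180,"ty":-145,"tz":-118,"turn":8}]' 60 20
python3 - <<'E'
from h import *
print(rel([.516,.108,.36]),pose()[1].as_matrix().round(3).tolist())
E
```

```text
[-421.5 -333.4 -118.4] [[-0.906, 0.424, 0.0], [0.424, 0.906, 0.0], [-0.0, 0.0, -1.0]]$[0]: bad value
```

```bash
python3 -m crank '[{"tx":0,"ty":-20,"tz":-60,"turn":0},{"tx":-40,"ty":-40,"tz":-110,"turn":2},{"tx":-90,"ty":-80,"tz":-118,"turn":4},{"tx":-140,"ty":-115,"tz":-118,"turn":6},{"tx":-180,"ty":-145,"tz":-118,"turn":8}]' 60 20
python3 - <<'E'
from h import *
print(rel([.516,.108,.36]),pose()[1].as_matrix().round(3).tolist())
E
```

```text
time: 2.02
position: [0.3785, 0.3788, 0.3602]
tool_rot: [1.699, 2.642, 0.002]
ft_force: [0.7, -0.6, -0.2]
grip_width: 0.692
grip_force: 0.0
[-3.034e+02  1.280e+01  2.000e-01] [[-0.415, 0.91, 0.001], [0.91, 0.415, 0.001], [0.0, 0.002, -1.0]]
```

```bash
python3 -m crank '[{"tx":-60,"ty":3,"tz":0,"turn":1.4},{"tx":-120,"ty":6,"tz":0,"turn":2.8},{"tx":-180,"ty":8,"tz":0,"turn":4.2},{"tx":-240,"ty":11,"tz":0,"turn":5.5},{"tx":-260,"ty":12,"tz":0,"turn":5.5}]' 45 20
python3 -m crank '[{"tx":-20,"ty":0,"tz":0,"turn":0},{"tx":-30,"ty":0,"tz":0,"turn":0},{"tx":-30,"ty":0,"tz":0,"turn":0}]'
python3 - <<'E'
from h import *
p,d,m=grab("wrist","w1"); P=full(d,m); np.savez("pics/w1.npz",P=P)
print(m["origin"],pose()[0],pose()[1].as_matrix().round(3).tolist())
for q in ["shutter_knob","hatch","crank_handle"]: print(q,ctrl.mark_of("wrist",q)[:2])
Q=P.reshape(-1,3)
k=Q[(Q[:,2]>.25)&(Q[:,2]<.3)&(abs(Q[:,0]-.516)<.03)&(abs(Q[:,1]-.108)<.03)]; print(len(k),k.mean(0),k.min(0),k.max(0))
q=Q[(Q[:,2]>.2365)&(Q[:,2]<.246)]
for a in (q[(q[:,0]>.42)&(q[:,0]<.49)],q[(q[:,0]>.54)&(q[:,0]<.62)]):
  if len(a)>9: print(len(a),np.polyfit(a[:,1],a[:,0],1),a.mean(0),a[:,1].min(),a[:,1].max())
E
```

```text
time: 2.65
position: [0.4992, 0.1454, 0.3601]
tool_rot: [2.279, 2.161, 0.001]
ft_force: [0.4, 1.0, -0.0]
grip_width: 0.518
grip_force: 0.0
time: 3.02
position: [0.4958, 0.1204, 0.3598]
tool_rot: [-2.27, -2.171, -0.001]
ft_force: [1.3, -0.3, 0.3]
grip_width: 0.52
grip_force: 0.0
[0.49793725 0.18522068 0.50283342] [0.49578565 0.12122711 0.35973644] [[0.044, 0.999, 0.0], [0.999, -0.044, 0.001], [0.001, 0.0, -1.0]]
shutter_knob [{'xyz': [0.512, 0.1075, 0.2507], 'confidence': 0.57}]
hatch [{'xyz': [0.5115, 0.1088, 0.2301], 'confidence': 0.88}]
crank_handle [{'xyz': [0.5276, 0.2792, 0.2132], 'confidence': 0.96}]
535 [0.51168681 0.10925751 0.25966231] [0.5022252  0.09879205 0.2524148 ] [0.52175293 0.11799535 0.26234118]
385 [0.05912852 0.46626559] [0.47321396 0.1175129  0.23689607] 0.017480186739298464 0.1702517663884303
2446 [0.02699712 0.54914491] [0.55254577 0.12597127 0.24104686] 0.07392782602758294 0.1655212217530446
```

View pics/w1.png

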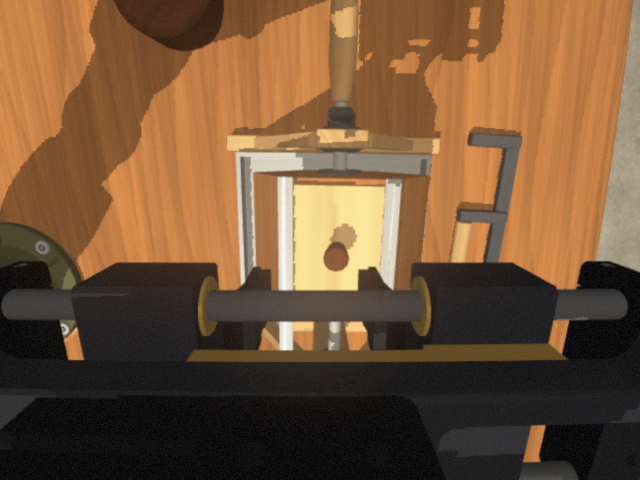

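```bash
python3 -m crank '[{"tx":-12,"ty":18,"tz":10,"turn":0},{"tx":-12,"ty":18,"tz":50,"turn":0},{"tx":-12,"ty":18,"tz":90,"turn":0},{"tx":-12,"ty":18,"tz":103,"turn":0},{"tx":-12,"ty":18,"tz":103,"turn":0}]' 45 20
python3 -m crank '[{"tx":0,"ty":0,"tz":0,"turn":0},{"tx":0,"ty":0,"tz":0,"turn":0},{"tx":0,"ty":0,"tz":0,"turn":0},{"tx":0,"ty":0,"tz":0,"turn":0}]' 10 15
```

```text
time: 3.85
position: [0.5141, 0.1081, 0.2572]
tool_rot: [2.27, 2.171, 0.001]
ft_force: [-0.3, -0.4, 0.5]
grip_width: 0.518
grip_force: 0.0
time: 4.35
position: [0.5142, 0.1077, 0.2569]
tool_rot: [2.27, 2.17, 0.002]
ft_force: [1.8, 1.3, 0.9]
grip_width: 0.223
grip_force: 15.0
```

```bash
python3 -m crank '[{"tx":-25,"ty":0,"tz":0,"turn":0},{"tx":-50,"ty":-1,"tz":0,"turn":0},{"tx":-75,"ty":-1,"tz":0,"turn":0},{"tx":-95,"ty":-1,"tz":0,"turn":0},{"tx":-109,"ty":-1,"tz":0,"turn":0}]'
python3 -m crank '[{"tx":0,"ty":0,"tz":0,"turn":0},{"tx":0,"ty":0,"tz":0,"turn":0}]'
python3 - <<'E'
from h import *
o,r,s=pose(); print(o,s["ft_force"],s["torque"])
E
```

```text
time: 4.97
position: [0.5079, 0.0032, 0.2568]
tool_rot: [-2.264, -2.169, -0.011]
ft_force: [1.8, 21.7, -1.1]
grip_width: 0.22
grip_force: 15.0
time: 5.22
position: [0.5078, 0.0029, 0.2568]
tool_rot: [-2.264, -2.172, -0.006]
ft_force: [1.0, 9.4, 1.4]
grip_width: 0.222
grip_force: 15.0
[0.50784858 0.00290302 0.25680508] [1.02856669 9.37272037 1.38700463] [ 1.75727277 -0.03790543 -0.11464208]
```

```bash
python3 -m crank '[{"tx":0,"ty":0,"tz":0,"turn":0},{"tx":0,"ty":0,"tz":0,"turn":0},{"tx":0,"ty":0,"tz":-40,"turn":0},{"tx":0,"ty":0,"tz":-60,"turn":0}]' 45 20
python3 -m crank '[{"tx":-60,"ty":-18,"tz":0,"turn":0},{"tx":-120,"ty":-36,"tz":0,"turn":0},{"tx":-180,"ty":-54,"tz":0,"turn":0},{"tx":-240,"ty":-72,"tz":30,"turn":0},{"tx":-300,"ty":-90,"tz":60,"turn":0}]' 86
python3 -m crank '[{"tx":-30,"ty":0,"tz":50,"turn":0},{"tx":-30,"ty":0,"tz":70,"turn":0},{"tx":-30,"ty":0,"tz":70,"turn":0}]'
python3 - <<'E'
from h import *
np.set_printoptions(precision=4,suppress=True)
p,d,m=grab("wrist","w2"); P=full(d,m);Q=P.reshape(-1,3)
o,r,s=pose();print(o,r.as_matrix().round(3).tolist())
for q in ["cup","knob0"]: print(q,[(x['xyz'],x['confidence']) for x in ctrl.mark_of("wrist",q)[:6]])
k=Q[(Q[:,2]>.06)&(Q[:,2]<.08)&(abs(Q[:,0]-.4)<.06)&(abs(Q[:,1]+.32)<.06)]; print(len(k),k.mean(0),np.percentile(k,[1,99],axis=0))
c,rad=cv2.minEnclosingCircle((k[:,:2]*1000).astype(np.float32)); print("circle",c,rad)
for n in ["top","scene"]:
  ctrl.get_image(n); print([(x['xyz'],round(x['confidence'],2)) for x in ctrl.mark_of(n,"cup")[:2]],[(x['xyz'],round(x['confidence'],2)) for x in ctrl.mark_of(n,"foot0")[:5]])
E
```

```text
time: 5.72
position: [0.5081, -0.0023, 0.3182]
tool_rot: [2.271, 2.168, 0.001]
ft_force: [-0.2, 0.8, -0.3]
grip_width: 0.497
grip_force: 0.0
time: 6.35
position: [0.4073, -0.2872, 0.2624]
tool_rot: [2.271, 2.169, 0.001]
ft_force: [0.6, 0.3, -0.8]
grip_width: 0.96
grip_force: 0.0
time: 6.72
position: [0.4055, -0.3148, 0.1912]
tool_rot: [-2.27, -2.166, 0.004]
ft_force: [-0.3, 1.0, 0.2]
grip_width: 0.987
grip_force: 0.0
[ 0.4067 -0.3149  0.1926] [[0.046, 0.999, -0.002], [0.999, -0.046, -0.0], [-0.0, -0.002, -1.0]]
cup [([0.4049, -0.3191, 0.002], 0.61)]
knob0 [([0.405, -0.3194, 0.0177], 0.8), ([0.38, -0.3141, 0.016], 0.79), ([0.398, -0.304, 0.0109], 0.72), ([0.4141, -0.3128, 0.013], 0.61), ([0.3928, -0.3355, 0.016], 0.56)]
1226 [ 0.401  -0.324   0.0678] [[ 0.3695 -0.3535  0.0603]
 [ 0.4329 -0.2894  0.071 ]]
circle (401.2040100097656, -322.0489807128906) 33.02743911743164
[([0.3974, -0.3246, -0.0011], 0.82)] [([0.5751, -0.3257, -0.0025], 0.72), ([0.6009, -0.3577, 0.0065], 0.53), ([0.5545, -0.3703, 0.0033], 0.5), ([0.5448, -0.3006, 0.0033], 0.46)]
[([0.4047, -0.3205, 0.004], 0.75)] [([0.5417, -0.2951, 0.0015], 0.75), ([0.5557, -0.3769, 0.0045], 0.61), ([0.5057, 0.004, 0.2489], 0.52), ([0.6069, -0.352, 0.0034], 0.48)]
```

View pics/w2.png

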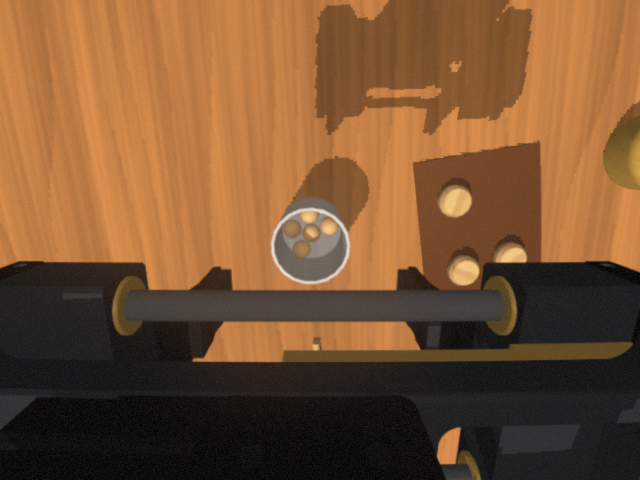

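```bash
python3 -m crank '[{"tx":-7,"ty":-4,"tz":30,"turn":0.2},{"tx":-7,"ty":-4,"tz":80,"turn":0.2},{"tx":-7,"ty":-4,"tz":120,"turn":0.2},{"tx":-7,"ty":-4,"tz":145,"turn":0.2},{"tx":-7,"ty":-4,"tz":157,"turn":0.2}]' 87 12
python3 -m crank '[{"tx":0,"ty":0,"tz":0,"turn":0},{"tx":0,"ty":0,"tz":0,"turn":0},{"tx":0,"ty":0,"tz":0,"turn":0},{"tx":0,"ty":0,"tz":0,"turn":0}]' 55 12
```

```text
time: 7.8
position: [0.4024, -0.321, 0.0345]
tool_rot: [-2.288, -2.15, 0.001]
ft_force: [1.3, 0.2, 0.5]
grip_width: 0.998
grip_force: 0.0
time: 8.3
position: [0.4035, -0.3219, 0.0368]
tool_rot: [2.289, 2.15, 0.002]
ft_force: [-0.5, 0.3, 5.4]
grip_width: 0.766
grip_force: 12.0
```

```bash
python3 -m crank '[{"tx":0,"ty":0,"tz":-30,"turn":0},{"tx":0,"ty":0,"tz":-80,"turn":0},{"tx":10,"ty":5,"tz":-130,"turn":0},{"tx":40,"ty":10,"tz":-180,"turn":0},{"tx":80,"ty":20,"tz":-220,"turn":0}]'
python3 -m crank '[{"tx":40,"ty":10,"tz":-40,"turn":0},{"tx":80,"ty":20,"tz":-70,"turn":0},{"tx":130,"ty":32,"tz":-76,"turn":0},{"tx":180,"ty":44,"tz":-76,"turn":0},{"tx":225,"ty":54,"tz":-76,"turn":0}]'
python3 -m crank '[{"tx":25,"ty":6,"tz":0,"turn":0},{"tx":45,"ty":10,"tz":0,"turn":0},{"tx":51,"ty":11,"tz":0,"turn":0},{"tx":51,"ty":11,"tz":0,"turn":0}]'
python3 - <<'E'
from h import *
o,r,s=pose();print(o,r.as_matrix().round(3).tolist(),s["grip_width"],rel([.5095,.028,.30]))
E
```

```text
time: 8.93
position: [0.4277, -0.2432, 0.2578]
tool_rot: [2.292, 2.146, 0.003]
ft_force: [2.1, 0.6, -2.3]
grip_width: 0.763
grip_force: 12.0
time: 9.55
position: [0.496, -0.0198, 0.3317]
tool_rot: [-2.289, -2.152, -0.001]
ft_force: [0.2, -0.8, -2.0]
grip_width: 0.768
grip_force: 12.0
time: 10.05
position: [0.5099, 0.0277, 0.3317]
tool_rot: [2.291, 2.15, -0.001]
ft_force: [-0.5, -1.3, -1.0]
grip_width: 0.764
grip_force: 12.0
[0.50989404 0.02770382 0.33170848] [[0.063, 0.998, -0.0], [0.998, -0.063, -0.0], [-0.0, -0.0, -1.0]] 0.7641673831079535 [ 0.3 -0.4 31.7]
```

```bash
python3 -m crank '[{"tx":5,"ty":0,"tz":20,"turn":0},{"tx":5,"ty":0,"tz":31,"turn":0},{"tx":6,"ty":0,"tz":37,"turn":0},{"tx":7,"ty":0,"tz":43,"turn":0},{"tx":12,"ty":0,"tz":48,"turn":0}]'
python3 -m crank '[{"tx":0,"ty":0,"tz":0,"turn":0},{"tx":0,"ty":0,"tz":0,"turn":0}]'
python3 - <<'E'
from h import *
p,d,m=grab("scene"); cv2.imwrite("pics/s2.png",cv2.resize(p[100:340,200:440,::-1],(600,600)))
E
```

```text
time: 10.68
position: [0.5117, 0.0403, 0.2864]
tool_rot: [2.29, 2.149, 0.006]
ft_force: [-1.5, 0.6, 5.3]
grip_width: 0.761
grip_force: 12.0
time: 10.92
position: [0.5116, 0.0409, 0.2853]
tool_rot: [2.289, 2.151, 0.006]
ft_force: [-0.8, 2.5, 5.0]
grip_width: 0.76
grip_force: 12.0
```

View pics/s2.png

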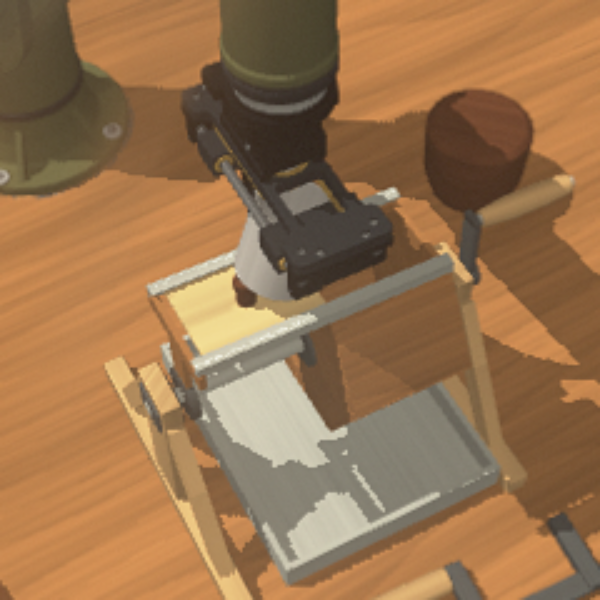

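```bash
python3 -m crank '[{"tx":3,"ty":0,"tz":5,"turn":0},{"tx":6,"ty":0,"tz":10,"turn":0},{"tx":7,"ty":0,"tz":14,"turn":0},{"tx":8,"ty":0,"tz":18,"turn":0},{"tx":8,"ty":0,"tz":21,"turn":0}]'
python3 -m crank '[{"tx":-1,"ty":0,"tz":0,"turn":0},{"tx":-2,"ty":0,"tz":0,"turn":0}]'
python3 - <<'E'
from h import *
p,d,m=grab("scene"); cv2.imwrite("pics/s3.png",cv2.resize(p[120:280,240:400,::-1],(500,500)))
E
```

```text
time: 11.6
position: [0.5132, 0.0474, 0.2666]
tool_rot: [2.289, 2.147, 0.008]
ft_force: [-2.3, -0.9, 16.8]
grip_width: 0.747
grip_force: 12.0
time: 11.85
position: [0.5131, 0.047, 0.2664]
tool_rot: [2.289, 2.149, 0.011]
ft_force: [-0.4, 3.1, 14.1]
grip_width: 0.742
grip_force: 12.1
```

View pics/s3.png

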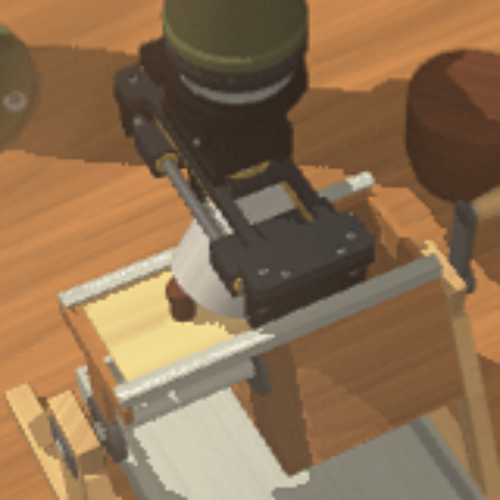

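```bash
python3 -m crank '[{"tx":0,"ty":0,"tz":-15,"turn":0},{"tx":5,"ty":0,"tz":-30,"turn":0},{"tx":8,"ty":0,"tz":-45,"turn":0},{"tx":8,"ty":0,"tz":-45,"turn":0}]'
python3 - <<'E'
from h import *
p,d,m=grab("scene"); P=full(d,m); cv2.imwrite("pics/s4.png",cv2.resize(p[120:280,240:400,::-1],(500,500)))
o=pose()[0]; a=np.array([-.061,-.998,0])
# cup points: grey pixels near TCP
hsv=cv2.cvtColor(p,cv2.COLOR_RGB2HSV)
M=(np.linalg.norm(P-o,axis=2)<.065)&(hsv[...,1]<45)&(hsv[...,2]>90)
q=P[M]-o; t=q@a; z=q[:,2]; print(len(q),t.min(),t.max(),z.min(),z.max())
print(np.round(np.c_[t,z,q[:,0]][::max(1,len(q)//40)]*1000).astype(int).tolist())
E
```

```text
time: 12.4
position: [0.5122, 0.0548, 0.3089]
tool_rot: [2.288, 2.151, 0.003]
ft_force: [-0.3, 0.4, -1.9]
grip_width: 0.74
grip_force: 12.0
586 -0.04324772312019979 0.04240337902878993 -0.015866357290901134 0.0587564300224388
[[-37, 33, -17], [-28, 24, -24], [-30, 25, -19], [-23, 22, -23], [11, 45, -15], [-37, 22, -12], [-26, 18, -20], [15, 48, -9], [-34, 16, -15], [-24, 14, -20], [14, 53, 3], [14, 50, 2], [13, 52, 8], [22, 38, -7], [11, 50, 15], [23, 37, 0], [27, 33, -1], [31, 11, -20], [31, 23, -5], [30, 24, 0], [28, 26, 5], [29, 29, 10], [26, 23, 8], [28, 24, 12], [28, 23, 12], [29, 21, 13], [30, 19, 13], [31, 14, 10], [34, 14, 11], [36, 9, 7], [39, 9, 9], [40, 4, 6], [20, 11, 25], [23, 12, 26], [24, 8, 25], [29, 5, 22], [34, 3, 19], [38, 1, 18], [15, 0, 31], [15, -1, 32], [14, -4, 33], [22, -9, 29]]
```

View pics/s4.png

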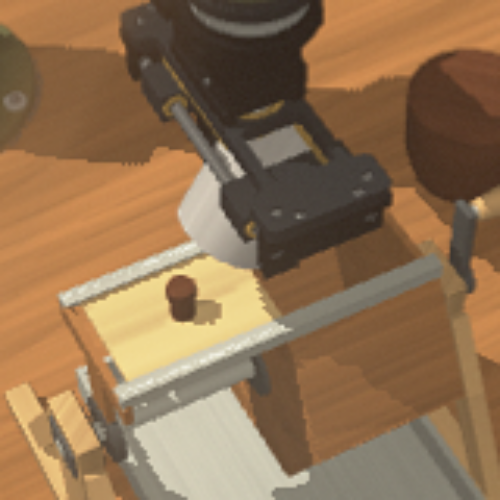

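Run:
```python
from h import *
from scipy.optimize import least_squares
p,d,m=grab("scene"); P=full(d,m); pw,dw,mw=grab("wrist"); cv2.imwrite("pics/w3.png",pw[100:340,150:500,::-1])
o=pose()[0]; a=np.array([-.061,-.998,0]); b=np.array([.998,-.061,0])
hsv=cv2.cvtColor(p,cv2.COLOR_RGB2HSV)
M=(np.linalg.norm(P-o,axis=2)<.065)&(hsv[...,1]<45)&(hsv[...,2]>90)
q=(P[M]-o)*1000; t=q@a; z=q[:,2]; x=q@b; k=(z<42)&(t>0); t,z,x=t[k],z[k],x[k]
for th0 in (30,60,90,110):
  f=lambda v:(np.hypot((t*np.cos(v[0])+z*np.sin(v[0]))-v[1],x-v[2])-33)
  r=least_squares(f,[np.radians(th0),0,0],loss="soft_l1"); e=r.x; n=t*np.sin(e[0])-z*np.cos(e[0])
  print(th0,np.degrees(e[0]),e[1:],r.cost,np.median(abs(f(e))),n.min(),np.percentile(n,97),len(t))
```

```text
30 31.59389272327682 [5.16898637 0.38938133] 162.0673162796778 0.6944398660932194 -29.259977205444287 19.53864172499847 395
60 31.5938911727445 [5.16898635 0.38938156] 162.067316279681 0.6944401135634379 -29.259977971834708 19.53864133832684 395
90 31.59389677502229 [5.16898648 0.38938066] 162.06731627973454 0.6944392739694436 -29.259975202764938 19.538642735422375 395
110 31.593892344433776 [5.16898639 0.38938126] 162.06731627967739 0.6944399472078828 -29.259977392697195 19.53864163052262 395
```

View pics/w3.png

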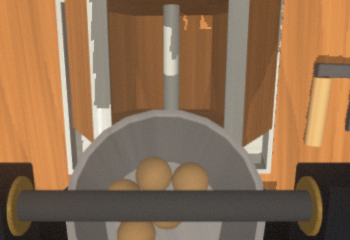

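```bash
python3 -m crank '[{"tx":-50,"ty":-10,"tz":-15,"turn":0},{"tx":-100,"ty":-20,"tz":-15,"turn":0},{"tx":-150,"ty":-32,"tz":-15,"turn":0},{"tx":-200,"ty":-44,"tz":-10,"turn":0},{"tx":-250,"ty":-55,"tz":30,"turn":0}]'
python3 -m crank '[{"tx":-40,"ty":-8,"tz":40,"turn":0},{"tx":-50,"ty":-8,"tz":90,"turn":0},{"tx":-50,"ty":-8,"tz":140,"turn":0},{"tx":-50,"ty":-8,"tz":180,"turn":0},{"tx":-50,"ty":-8,"tz":200,"turn":0}]'
python3 - <<'E'
from h import *
print(pose()[0],pose()[2]["ft_force"])
E
```

```text
time: 13.18
position: [0.4422, -0.192, 0.2803]
tool_rot: [2.288, 2.148, 0.005]
ft_force: [1.1, -0.2, -2.0]
grip_width: 0.746
grip_force: 12.0
time: 13.8
position: [0.4284, -0.2386, 0.0764]
tool_rot: [-2.288, -2.148, 0.004]
ft_force: [0.0, 1.0, -1.2]
grip_width: 0.743
grip_force: 12.0
[ 0.42837845 -0.23861148  0.07644976] [ 0.041211    0.96956223 -1.24005734]
```

```bash
python3 -m crank '[{"tx":0,"ty":0,"tz":20,"turn":0},{"tx":0,"ty":0,"tz":35,"turn":0},{"tx":0,"ty":0,"tz":40,"turn":0},{"tx":0,"ty":0,"tz":45,"turn":0},{"tx":0,"ty":0,"tz":48,"turn":0}]'
python3 -m crank '[{"tx":0,"ty":0,"tz":0,"turn":0},{"tx":0,"ty":0,"tz":0,"turn":0},{"tx":0,"ty":0,"tz":0,"turn":0},{"tx":0,"ty":0,"tz":0,"turn":0}]' 72
python3 -m crank '[{"tx":0,"ty":0,"tz":0,"turn":0},{"tx":0,"ty":0,"tz":-2,"turn":0},{"tx":0,"ty":0,"tz":-20,"turn":0},{"tx":0,"ty":0,"tz":-80,"turn":0},{"tx":0,"ty":0,"tz":-140,"turn":0}]' 87
python3 - <<'E'
from h import *
p,d,m=grab("wrist"); cv2.imwrite("pics/w4.png",p[100:400,150:500,::-1]); Q=full(d,m).reshape(-1,3)
print(pose()[0],[(x['xyz'],x['confidence']) for x in ctrl.mark_of("wrist","cup")[:2]],[np.round(x['xyz'],3).tolist() for x in ctrl.mark_of("wrist","knob0")])
k=Q[(Q[:,2]>.06)&(Q[:,2]<.078)&(abs(Q[:,0]-.428)<.06)&(abs(Q[:,1]+.24)<.06)]
print(len(k),cv2.minEnclosingCircle((k[:,:2]*1000).astype(np.float32)),k[:,2].max())
E
```

```text
time: 14.42
position: [0.431, -0.2395, 0.0318]
tool_rot: [2.289, 2.15, 0.001]
ft_force: [-3.2, -0.4, 11.8]
grip_width: 0.743
grip_force: 12.1
time: 14.92
position: [0.4307, -0.2391, 0.0313]
tool_rot: [2.29, 2.151, 0.0]
ft_force: [0.6, 0.2, -0.0]
grip_width: 0.826
grip_force: 0.0
time: 15.55
position: [0.4301, -0.2396, 0.1735]
tool_rot: [2.291, 2.149, -0.001]
ft_force: [1.6, 1.7, 0.3]
grip_width: 0.999
grip_force: 0.0
[ 0.43401691 -0.24243247  0.18125897] [] [[0.417, -0.277, 0.017], [0.431, -0.256, 0.014], [0.411, -0.264, 0.015], [0.444, -0.267, 0.012], [0.434, -0.279, 0.012]]
875 ((430.57342529296875, -262.98089599609375), 32.891807556152344) 0.0713859484196823
```

View pics/w4.png

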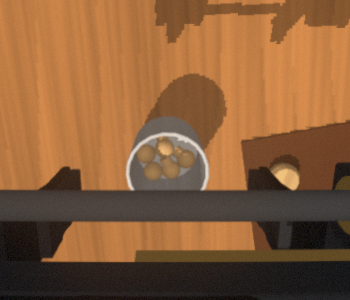

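```bash
python3 -m crank '[{"tx":-23,"ty":2,"tz":10,"turn":0},{"tx":-23,"ty":2,"tz":50,"turn":0},{"tx":-23,"ty":2,"tz":90,"turn":0},{"tx":-23,"ty":2,"tz":116,"turn":0},{"tx":-23,"ty":2,"tz":116,"turn":0}]' 87
python3 -m crank '[{"tx":0,"ty":0,"tz":0,"turn":0},{"tx":0,"ty":0,"tz":0,"turn":0},{"tx":0,"ty":0,"tz":0,"turn":0},{"tx":0,"ty":0,"tz":0,"turn":0}]' 55 10
python3 -m crank '[{"tx":0,"ty":0,"tz":-40,"turn":0},{"tx":0,"ty":0,"tz":-90,"turn":0},{"tx":0,"ty":0,"tz":-150,"turn":0},{"tx":20,"ty":5,"tz":-210,"turn":0},{"tx":60,"ty":15,"tz":-260,"turn":0}]'
python3 - <<'E'
from h import *
o,r,s=pose();print(o,s["grip_width"],rel([.512,.041,.345]))
E
```

```text
time: 16.32
position: [0.4286, -0.2616, 0.0532]
tool_rot: [-2.287, -2.147, 0.006]
ft_force: [-0.4, 0.1, -0.3]
grip_width: 0.998
grip_force: 0.0
time: 16.82
position: [0.4317, -0.2624, 0.0562]
tool_rot: [2.289, 2.15, 0.002]
ft_force: [-1.6, 0.0, 5.5]
grip_width: 0.749
grip_force: 10.0
time: 17.45
position: [0.4487, -0.2066, 0.3152]
tool_rot: [2.293, 2.145, 0.004]
ft_force: [1.3, 0.3, -1.3]
grip_width: 0.746
grip_force: 10.0
[ 0.44865333 -0.20656813  0.31518399] 0.7463751278426555 [251.3  46.7 -29.5]
```

```bash
python3 -m crank '[{"tx":45,"ty":10,"tz":-30,"turn":0},{"tx":95,"ty":20,"tz":-32,"turn":0},{"tx":145,"ty":30,"tz":-32,"turn":0},{"tx":195,"ty":40,"tz":-32,"turn":0},{"tx":230,"ty":46,"tz":-32,"turn":0}]'
python3 -m crank '[{"tx":21,"ty":1,"tz":0,"turn":0},{"tx":21,"ty":1,"tz":5,"turn":0},{"tx":21,"ty":1,"tz":15,"turn":0},{"tx":21,"ty":1,"tz":25,"turn":0}]'
python3 - <<'E'
from h import *
o,r,s=pose();print(o,s["grip_width"],s["ft_force"])
E
```

```text
time: 18.08
position: [0.5094, 0.0242, 0.3442]
tool_rot: [-2.287, -2.153, 0.0]
ft_force: [-0.0, -1.1, -1.3]
grip_width: 0.746
grip_force: 10.0
time: 18.58
position: [0.5115, 0.0403, 0.3191]
tool_rot: [-2.293, -2.147, -0.0]
ft_force: [-0.9, -0.4, -1.5]
grip_width: 0.745
grip_force: 10.0
[0.51152931 0.04031395 0.3190543 ] 0.745366776582799 [-0.88699497 -0.44932487 -1.53557902]
```

```bash
python3 -m crank '[{"tx":5,"ty":0,"tz":7,"turn":0},{"tx":11,"ty":0,"tz":14,"turn":0},{"tx":16,"ty":1,"tz":21,"turn":0},{"tx":20,"ty":1,"tz":28,"turn":0},{"tx":20,"ty":1,"tz":28,"turn":0}]'
python3 - <<'E'
from h import *
from scipy.optimize import least_squares
open("cup.py","w").write('''
from h import *
from scipy.optimize import least_squares
p,d,m=grab("scene"); P=full(d,m)
o,_,s=pose(); a=np.array([-.061,-.998,0]); b=np.array([.998,-.061,0])
hsv=cv2.cvtColor(p,cv2.COLOR_RGB2HSV)
M=(np.linalg.norm(P-o,axis=2)<.085)&(hsv[...,1]<45)&(hsv[...,2]>90)
q=(P[M]-o)*1000; t=q@a; z=q[:,2]; x=q@b; k=(z<42)&(t>-5)&(P[M][:,2]>.25); t,z,x=t[k],z[k],x[k]
best=[]
for th0 in (10,50,90,120):
  f=lambda v:(np.hypot((t*np.cos(v[0])+z*np.sin(v[0]))-v[1],x-v[2])-33)
  r=least_squares(f,[np.radians(th0),0,0],loss="soft_l1"); e=r.x; n=t*np.sin(e[0])-z*np.cos(e[0])
  print("theta",np.degrees(e[0]).round(1),e[1:].round(1),"med",np.median(abs(f(e))).round(2),"n",np.percentile(n,[3,97]).round(),len(t))
print(o,s["ft_force"],s["grip_width"])
''')
import cup
E
```

```text
time: 19.2
position: [0.5156, 0.0638, 0.2931]
tool_rot: [2.287, 2.152, 0.007]
ft_force: [1.1, 3.1, 5.9]
grip_width: 0.736
grip_force: 10.0
theta 30.8 [-4.3  0.6] med 0.78 n [-9. 49.] 710
theta 30.8 [-4.3  0.6] med 0.78 n [-9. 49.] 710
theta 117.2 [-27.6  -5.8] med 6.79 n [-2. 31.] 710
theta 210.8 [4.3 0.6] med 0.78 n [-49.   9.] 710
[0.51553894 0.06378    0.29303425] [0.14679421 2.85676811 5.60034175] 0.7421139013270824
```

```bash
python3 -m crank '[{"tx":0,"ty":-1,"tz":5,"turn":0},{"tx":0,"ty":-1,"tz":10,"turn":0},{"tx":1,"ty":-2,"tz":15,"turn":0},{"tx":1,"ty":-2,"tz":20,"turn":0},{"tx":1,"ty":-2,"tz":20,"turn":0}]'
python3 cup.py
```

```text
time: 19.88
position: [0.5151, 0.0646, 0.2747]
tool_rot: [2.286, 2.149, 0.013]
ft_force: [1.2, 2.6, 10.7]
grip_width: 0.737
grip_force: 10.0
theta 30.7 [2.7 0.2] med 0.65 n [-14.  34.] 545
theta 30.7 [2.7 0.2] med 0.65 n [-14.  34.] 545
theta 30.7 [2.7 0.2] med 0.65 n [-14.  34.] 545
theta 210.7 [-2.7  0.2] med 0.65 n [-34.  14.] 545
[0.51512186 0.06459931 0.27466563] [ 0.81482611  1.06921366 10.47509182] 0.7337090404199229
```

```bash
sed -i 's/(P\[M\]\[:,2\]>.25)/(abs(x)<34)/' cup.py; sed -i 's/^print(o,s/n=t*np.sin(e[0])-z*np.cos(e[0]); w=t*np.cos(e[0])+z*np.sin(e[0]); print(np.round(np.c_[t,z,x][::max(1,len(t)\/\/30)]).astype(int).tolist())\nprint(o,s/' cup.py; python3 cup.py | tail -3
```

```text
theta 210.5 [-2.9  0.2] med 0.61 n [-34.  14.] 550
[[13, 40, -14], [15, 42, 10], [27, 27, -3], [29, 20, -5], [33, 12, -9], [28, 23, 7], [37, 8, -7], [33, 14, 4], [30, 16, 10], [29, 15, 12], [29, 15, 15], [30, 15, 18], [30, 9, 14], [35, 8, 15], [37, 3, 11], [42, -1, 8], [46, -7, 3], [20, 6, 28], [30, 2, 22], [41, -3, 15], [12, 2, 34], [23, 0, 29], [31, -3, 25], [37, -6, 22], [43, -11, 18], [12, -12, 33], [14, -15, 32], [16, -15, 33], [17, -17, 34], [14, -23, 33], [30, -22, 31]]
[0.51511534 0.06459632 0.27465969] [ 0.69017339  1.08441917 11.01273489] 0.7368669865968296
```

```bash
python3 -m crank '[{"tx":0,"ty":0,"tz":-15,"turn":0},{"tx":0,"ty":0,"tz":-30,"turn":0},{"tx":0,"ty":0,"tz":-45,"turn":0},{"tx":0,"ty":0,"tz":-55,"turn":0},{"tx":0,"ty":0,"tz":-55,"turn":0}]'
sed -i 's/pose(); a=/pose(); cv2.imwrite("pics\/c.png",cv2.resize(p[120:280,240:400,::-1],(400,400))); a=/' cup.py
python3 cup.py | grep -v '^\[\['; cp pics/c.png pics/s5.png
```

```text
time: 20.6
position: [0.5125, 0.0633, 0.3276]
tool_rot: [2.289, 2.15, 0.002]
ft_force: [-0.0, -0.4, -1.6]
grip_width: 0.738
grip_force: 10.0
theta 30.9 [3.  0.3] med 0.69 n [-16.  34.] 636
theta 30.9 [3.  0.3] med 0.69 n [-16.  34.] 636
theta 30.9 [3.  0.3] med 0.69 n [-16.  34.] 636
theta 210.9 [-3.   0.3] med 0.69 n [-34.  16.] 636
[0.51216872 0.0632919  0.32687314] [ 0.60715643 -0.36577516 -1.8579185 ] 0.7386199295479431
```

View pics/s5.png

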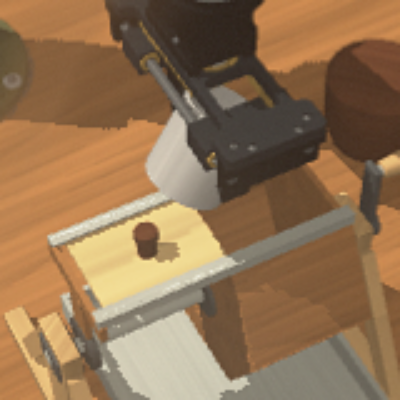

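```bash
python3 -m crank '[{"tx":-50,"ty":-10,"tz":-10,"turn":0},{"tx":-100,"ty":-20,"tz":-10,"turn":0},{"tx":-150,"ty":-32,"tz":-10,"turn":0},{"tx":-205,"ty":-44,"tz":-5,"turn":0},{"tx":-260,"ty":-55,"tz":30,"turn":0}]'
python3 -m crank '[{"tx":-40,"ty":-7,"tz":40,"turn":0},{"tx":-48,"ty":-7,"tz":90,"turn":0},{"tx":-48,"ty":-7,"tz":140,"turn":0},{"tx":-48,"ty":-7,"tz":190,"turn":0},{"tx":-48,"ty":-7,"tz":225,"turn":0}]'
python3 -m crank '[{"tx":0,"ty":0,"tz":15,"turn":0},{"tx":0,"ty":0,"tz":25,"turn":0},{"tx":0,"ty":0,"tz":30,"turn":0},{"tx":0,"ty":0,"tz":30,"turn":0}]'
```

```text
time: 21.28
position: [0.442, -0.1919, 0.2994]
tool_rot: [2.288, 2.149, 0.005]
ft_force: [1.1, -0.8, -1.7]
grip_width: 0.735
grip_force: 10.0
time: 21.9
position: [0.4302, -0.2366, 0.0711]
tool_rot: [-2.288, -2.149, 0.003]
ft_force: [1.0, 0.2, -1.5]
grip_width: 0.74
grip_force: 10.0
time: 22.4
position: [0.4324, -0.2381, 0.045]
tool_rot: [2.289, 2.15, 0.001]
ft_force: [-2.5, 0.2, 3.1]
grip_width: 0.733
grip_force: 10.0
```

```bash
python3 -m crank '[{"tx":0,"ty":0,"tz":4,"turn":0},{"tx":0,"ty":0,"tz":4,"turn":0},{"tx":0,"ty":0,"tz":4,"turn":0}]' 72
python3 -m crank '[{"tx":0,"ty":0,"tz":0,"turn":0},{"tx":0,"ty":0,"tz":-30,"turn":0},{"tx":0,"ty":0,"tz":-80,"turn":0},{"tx":0,"ty":0,"tz":-130,"turn":0},{"tx":0,"ty":0,"tz":-130,"turn":0}]' 87
python3 -m crank '[{"tx":0,"ty":0,"tz":0,"turn":0},{"tx":0,"ty":0,"tz":0,"turn":0}]'
python3 - <<'E'
from h import *
p,d,m=grab("wrist"); Q=full(d,m).reshape(-1,3)
print(pose()[0],[(x['xyz'],x['confidence']) for x in ctrl.mark_of("wrist","cup")[:2]],[np.round(x['xyz'],3).tolist() for x in ctrl.mark_of("wrist","knob0")])
k=Q[(Q[:,2]>.06)&(Q[:,2]<.078)&(abs(Q[:,0]-.43)<.06)&(abs(Q[:,1]+.25)<.06)]
c=cv2.minEnclosingCircle((k[:,:2]*1000).astype(np.float32)); print(len(k),c,k[:,2].max(),rel([c[0][0]/1000,c[0][1]/1000,.080]))
E
```

```text
time: 22.78
position: [0.4321, -0.2371, 0.0398]
tool_rot: [2.289, 2.151, 0.001]
ft_force: [-0.3, -0.3, -0.2]
grip_width: 0.823
grip_force: 0.0
time: 23.4
position: [0.4344, -0.2383, 0.1732]
tool_rot: [2.285, 2.148, 0.01]
ft_force: [-0.1, -0.0, -0.3]
grip_width: 1.002
grip_force: 0.0
time: 23.65
position: [0.4308, -0.2368, 0.1683]
tool_rot: [-2.288, -2.15, 0.003]
ft_force: [-0.1, 0.5, 0.0]
grip_width: 1.0
grip_force: 0.0
[ 0.43080817 -0.23694011  0.16836375] [([0.4316, -0.2656, 0.0012], 0.62)] [[0.41, -0.254, 0.014], [0.434, -0.272, 0.016], [0.428, -0.247, 0.012], [0.414, -0.275, 0.017]]
784 ((428.7571105957031, -264.285400390625), 32.45594787597656) 0.07149625694682249 [-27.2  -0.4  88.8]
```

```bash
python3 -m crank '[{"tx":-27,"ty":0,"tz":20,"turn":0},{"tx":-27,"ty":0,"tz":50,"turn":0},{"tx":-27,"ty":0,"tz":80,"turn":0},{"tx":-27,"ty":0,"tz":88,"turn":0},{"tx":-27,"ty":0,"tz":88,"turn":0}]' 87
python3 -m crank '[{"tx":0,"ty":0,"tz":0,"turn":0},{"tx":0,"ty":0,"tz":0,"turn":0},{"tx":0,"ty":0,"tz":0,"turn":0},{"tx":0,"ty":0,"tz":0,"turn":0}]' 55 8
python3 -m crank '[{"tx":0,"ty":0,"tz":-20,"turn":0},{"tx":0,"ty":0,"tz":-50,"turn":0},{"tx":0,"ty":0,"tz":-90,"turn":0},{"tx":0,"ty":0,"tz":-120,"turn":0},{"tx":0,"ty":0,"tz":-120,"turn":0}]'
python3 - <<'E'
from h import *
p,d,m=grab("wrist"); Q=full(d,m).reshape(-1,3); o,r,s=pose()
k=Q[(abs(Q[:,2]-o[2]+.01)<.02)&(abs(Q[:,0]-o[0])<.04)&(abs(Q[:,1]-o[1])<.05)]
print(o,s["grip_width"],s["ft_force"]); print(len(k),np.percentile(k-o,[2,50,98],axis=0).round(4).tolist())
E
```

```text
time: 24.42
position: [0.4298, -0.2644, 0.0815]
tool_rot: [-2.29, -2.15, 0.002]
ft_force: [-0.3, 0.9, 0.3]
grip_width: 0.997
grip_force: 0.0
time: 24.92
position: [0.4305, -0.2641, 0.0822]
tool_rot: [2.289, 2.151, 0.001]
ft_force: [-0.3, 0.0, 5.9]
grip_width: 0.738
grip_force: 8.0
time: 25.55
position: [0.4314, -0.2646, 0.2034]
tool_rot: [2.287, 2.149, 0.006]
ft_force: [1.4, -0.1, -2.0]
grip_width: 0.735
grip_force: 8.0
[ 0.4304514  -0.26397437  0.2018722 ] 0.7352874007622326 [ 0.27225848 -0.55362475 -1.70077703]
5014 [[-0.0377, -0.0334, -0.029], [-0.0007, 0.0055, -0.012], [0.0378, 0.0297, 0.0078]]
```

```bash
python3 -m crank '[{"tx":0,"ty":0,"tz":-40,"turn":0},{"tx":15,"ty":3,"tz":-85,"turn":0},{"tx":40,"ty":8,"tz":-130,"turn":0},{"tx":75,"ty":15,"tz":-155,"turn":0},{"tx":115,"ty":23,"tz":-160,"turn":0}]'
python3 -m crank '[{"tx":45,"ty":9,"tz":0,"turn":0},{"tx":90,"ty":18,"tz":0,"turn":0},{"tx":135,"ty":27,"tz":0,"turn":0},{"tx":170,"ty":34,"tz":0,"turn":0},{"tx":188,"ty":38,"tz":0,"turn":0}]'
python3 -m crank '[{"tx":0,"ty":0,"tz":0,"turn":0},{"tx":0,"ty":0,"tz":0,"turn":0},{"tx":0,"ty":0,"tz":0,"turn":0}]'
python3 cup.py | grep -v '^\[\['
```

```text
time: 26.22
position: [0.4607, -0.15, 0.3619]
tool_rot: [2.29, 2.15, 0.001]
ft_force: [0.8, 0.4, -1.3]
grip_width: 0.74
grip_force: 8.0
time: 26.85
position: [0.5095, 0.0368, 0.3594]
tool_rot: [-2.286, -2.153, 0.006]
ft_force: [0.0, -0.2, -0.9]
grip_width: 0.738
grip_force: 8.0
time: 27.22
position: [0.5098, 0.0325, 0.3619]
tool_rot: [-2.293, -2.148, -0.001]
ft_force: [0.6, -0.6, -0.5]
grip_width: 0.736
grip_force: 8.0
theta 0.5 [-0.2  1.2] med 0.94 n [13. 76.] 766
theta 0.5 [-0.2  1.2] med 0.94 n [13. 76.] 766
theta 0.5 [-0.2  1.2] med 0.94 n [13. 76.] 766
theta 180.5 [0.2 1.2] med 0.94 n [-76. -13.] 766
[0.50979422 0.03288054 0.36196885] [ 0.423473   -0.76341635 -1.87881664] 0.7388603780554215
```

```bash
python3 -m crank '[{"tx":2,"ty":0,"tz":15,"turn":0},{"tx":3,"ty":0,"tz":21,"turn":0},{"tx":12,"ty":0,"tz":26,"turn":0},{"tx":20,"ty":0,"tz":33,"turn":0},{"tx":26,"ty":0,"tz":40,"turn":0}]'
python3 -m crank '[{"tx":0,"ty":0,"tz":0,"turn":0},{"tx":0,"ty":0,"tz":0,"turn":0}]'
python3 cup.py | grep -v '^\[\['
```

```text
time: 27.9
position: [0.5116, 0.0624, 0.3216]
tool_rot: [-2.287, -2.152, -0.003]
ft_force: [-0.5, 3.7, 4.6]
grip_width: 0.736
grip_force: 8.0
time: 28.15
position: [0.5114, 0.062, 0.3215]
tool_rot: [-2.287, -2.152, -0.002]
ft_force: [-1.2, 6.0, 2.7]
grip_width: 0.738
grip_force: 8.0
theta 29.6 [-9.5  0.2] med 0.72 n [ 7. 73.] 990
theta 29.6 [-9.5  0.2] med 0.72 n [ 7. 73.] 990
theta 131.1 [-43.5  -1.8] med 5.68 n [-26.  20.] 990
theta 131.1 [-43.5  -1.8] med 5.68 n [-26.  20.] 990
[0.51145256 0.06193782 0.32150775] [-0.98524671  5.9070743   2.5964365 ] 0.7383204090150484
```

```bash
python3 -m crank '[{"tx":4,"ty":0,"tz":6,"turn":0},{"tx":8,"ty":0,"tz":13,"turn":0},{"tx":11,"ty":0,"tz":19,"turn":0},{"tx":13,"ty":0,"tz":25,"turn":0},{"tx":14,"ty":0,"tz":30,"turn":0}]'
python3 -m crank '[{"tx":0,"ty":0,"tz":0,"turn":0},{"tx":0,"ty":0,"tz":0,"turn":0}]'
python3 cup.py | grep -v '^\[\['
```

```text
time: 28.82
position: [0.5126, 0.0742, 0.2928]
tool_rot: [2.29, 2.15, 0.002]
ft_force: [-2.9, 2.0, 11.0]
grip_width: 0.738
grip_force: 8.0
time: 29.08
position: [0.5125, 0.0742, 0.2923]
tool_rot: [2.29, 2.151, 0.001]
ft_force: [-2.2, 2.5, 8.1]
grip_width: 0.736
grip_force: 8.0
theta 42.5 [2.6 0. ] med 0.69 n [-6. 50.] 841
theta 42.5 [2.6 0. ] med 0.69 n [-6. 50.] 841
theta 42.5 [2.6 0. ] med 0.69 n [-6. 50.] 841
theta 42.5 [2.6 0. ] med 0.69 n [-6. 50.] 841
[0.51250096 0.07415985 0.2923269 ] [-1.865927    2.6217701   7.14849188] 0.739921175457819
```

Run:
```python
from h import *
p,d,m=grab("wrist"); P=full(d,m); o,r,s=pose()
T=r.inv().apply((P.reshape(-1,3)-o)).reshape(480,640,3)*1000
cv2.imwrite("pics/w5.png",p[120:420,120:520,::-1])
for v in range(150,420,18):
    print(v,[tuple(T[v,u].round().astype(int).tolist()) if d[v,u]>0 else 0 for u in (180,230,270,310,350,400,450)])
print(s["torque"])
```

```text
150 [(73, -171, 292), (69, -58, 93), (71, -45, 200), (71, -5, 214), (71, 37, 214), (68, 48, 51), (73, 172, 292)]
168 [(50, -174, 294), (57, -60, 95), (53, -45, 197), (52, -5, 215), (52, 37, 213), (58, 49, 51), (50, 174, 291)]
186 [(27, -175, 292), (44, -61, 98), (35, -45, 197), (34, -5, 214), (34, 37, 212), (48, 49, 51), (27, 177, 292)]
204 [(4, -177, 291), (30, -63, 101), (17, -46, 196), (14, -5, 214), (14, 38, 214), (38, 50, 51), (3, 179, 293)]
222 [(-21, -180, 294), (17, -64, 103), (-1, -46, 194), (-6, -5, 216), (-5, 39, 214), (27, 51, 51), (-21, 181, 291)]
240 [(-46, -183, 293), (1, -66, 108), (-13, -43, 164), (27, -3, 8), (28, 15, 2), (15, 51, 52), (-46, 184, 292)]
258 [(-72, -186, 294), (-14, -68, 111), (19, -21, 6), (13, -3, 24), (17, 17, 12), (-4, 59, 78), (-71, 187, 293)]
276 [(33, -38, -57), (10, -40, 5), (6, -23, 17), (-4, -3, 42), (3, 18, 24), (10, 40, 4), (33, 36, -58)]
294 [(31, -34, -66), (31, -22, -66), (32, -12, -66), (32, -2, -67), (32, 8, -66), (32, 21, -67), (32, 33, -67)]
312 [(28, -34, -68), (28, -21, -68), (28, -12, -68), (28, -2, -69), (28, 8, -69), (28, 20, -68), (28, 33, -69)]
330 [(19, -38, -61), (1, -33, -29), (-36, -27, 36), (-28, -3, 22), (-28, 19, 21), (1, 32, -29), (19, 36, -62)]
348 [(14, -37, -62), (-7, -33, -30), (-43, -26, 28), (-38, -3, 20), (-43, 20, 28), (-7, 32, -30), (14, 36, -63)]
366 [(24, -27, -85), (24, -18, -85), (25, -9, -86), (25, -2, -86), (24, 7, -85), (24, 17, -84), (24, 26, -85)]
384 [(25, -25, -91), (24, -16, -90), (24, -9, -90), (24, -1, -90), (24, 6, -90), (24, 15, -90), (24, 24, -90)]
402 [(24, -24, -95), (25, -15, -96), (24, -8, -95), (25, -1, -96), (25, 5, -96), (24, 14, -95), (23, 23, -93)]
[ 0.50317258  0.53589537 -0.0602058 ]
```

View pics/w5.png

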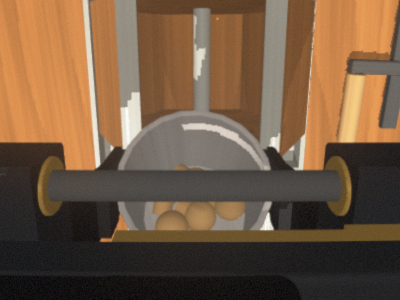

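```bash
python3 -m crank '[{"tx":0,"ty":0,"tz":-25,"turn":0},{"tx":-10,"ty":0,"tz":-53,"turn":0},{"tx":-40,"ty":0,"tz":-58,"turn":0},{"tx":-77,"ty":0,"tz":-58,"turn":0},{"tx":-77,"ty":0,"tz":-58,"turn":0}]' - 10
python3 cup.py | grep -v '^\[\['
```

```text
time: 29.8
position: [0.5069, -0.008, 0.3488]
tool_rot: [2.298, 2.141, -0.004]
ft_force: [0.4, 0.2, -1.1]
grip_width: 0.731
grip_force: 10.0
theta 42.6 [ 4.8 -0.1] med 0.68 n [-1. 52.] 822
theta 42.6 [ 4.8 -0.1] med 0.68 n [-1. 52.] 822
theta 42.6 [ 4.8 -0.1] med 0.68 n [-1. 52.] 822
theta 222.6 [-4.8 -0.1] med 0.68 n [-52.   1.] 822
[ 0.50699686 -0.00531346  0.34867664] [-0.94543993  0.8737322  -1.77686775] 0.7389753302255214
```

```bash
python3 -m crank '[{"tx":-1,"ty":0,"tz":20,"turn":0},{"tx":0,"ty":0,"tz":32,"turn":0},{"tx":7,"ty":0,"tz":36,"turn":0},{"tx":14,"ty":0,"tz":39,"turn":0},{"tx":21,"ty":0,"tz":43,"turn":0}]'
python3 -m crank '[{"tx":4,"ty":0,"tz":3,"turn":0},{"tx":8,"ty":0,"tz":6,"turn":0},{"tx":11,"ty":0,"tz":8,"turn":0}]'
python3 cup.py | grep -v '^\[\['
```

```text
time: 30.48
position: [0.5095, 0.0188, 0.3076]
tool_rot: [2.289, 2.15, 0.002]
ft_force: [-0.2, -1.9, 2.7]
grip_width: 0.739
grip_force: 10.0
time: 30.85
position: [0.5096, 0.0296, 0.2986]
tool_rot: [2.29, 2.151, 0.0]
ft_force: [-0.4, -1.4, 3.2]
grip_width: 0.741
grip_force: 10.0
theta 42.7 [3.2 0.3] med 0.75 n [-5. 50.] 800
theta 42.7 [3.2 0.3] med 0.75 n [-5. 50.] 800
theta 42.7 [3.2 0.3] med 0.75 n [-5. 50.] 800
theta 222.7 [-3.2  0.3] med 0.75 n [-50.   5.] 800
[0.5094914  0.03007785 0.29818794] [-0.69136082 -1.35117805  0.46406273] 0.7325380656710914
```

```bash
python3 -m crank '[{"tx":15,"ty":0,"tz":-2,"turn":0},{"tx":30,"ty":0,"tz":-2,"turn":0},{"tx":45,"ty":0,"tz":-2,"turn":0},{"tx":60,"ty":0,"tz":-2,"turn":0},{"tx":70,"ty":0,"tz":-2,"turn":0}]'
python3 -m crank '[{"tx":0,"ty":0,"tz":0,"turn":0}]'
python3 cup.py | grep -v '^\[\['
python3 - <<'E'
from h import *
for c in ["top","scene"]:
  ctrl.get_image(c); print([(np.round(x['xyz'],3).tolist(),round(x['confidence'],2)) for x in ctrl.mark_of(c,"shutter_knob")[:3]])
E
```

```text
time: 31.52
position: [0.5137, 0.1008, 0.3006]
tool_rot: [-2.288, -2.152, 0.001]
ft_force: [-1.8, -4.4, 2.7]
grip_width: 0.74
grip_force: 10.0
time: 31.65
position: [0.5141, 0.1006, 0.3005]
tool_rot: [-2.288, -2.153, -0.001]
ft_force: [-0.6, 0.5, -1.4]
grip_width: 0.736
grip_force: 10.0
theta 44.5 [ 2.3 -0.3] med 0.77 n [-7. 50.] 877
theta 44.5 [ 2.3 -0.3] med 0.77 n [-7. 50.] 877
theta 44.5 [ 2.3 -0.3] med 0.77 n [-7. 50.] 877
theta 44.5 [ 2.3 -0.3] med 0.77 n [-7. 50.] 877
[0.51417409 0.10001377 0.30053351] [-0.38738849 -0.74294734 -1.25173905] 0.734872861422366
[]
[([0.519, 0.106, 0.248], 0.69), ([0.519, 0.08, 0.011], 0.62)]
```

```bash
python3 -m crank '[{"tx":0,"ty":0,"tz":-12,"turn":0},{"tx":7,"ty":0,"tz":-12,"turn":0},{"tx":14,"ty":0,"tz":-11,"turn":0},{"tx":21,"ty":0,"tz":-8,"turn":0},{"tx":27,"ty":0,"tz":-4,"turn":0}]'
python3 -m crank '[{"tx":3,"ty":0,"tz":3,"turn":0},{"tx":6,"ty":0,"tz":5,"turn":0},{"tx":6,"ty":0,"tz":5,"turn":0}]'
python3 cup.py | grep -v '^\[\['
```

```text
time: 32.52
position: [0.516, 0.1274, 0.3053]
tool_rot: [2.289, 2.152, 0.003]
ft_force: [0.1, 0.7, 5.6]
grip_width: 0.738
grip_force: 10.0
time: 32.9
position: [0.516, 0.1328, 0.2995]
tool_rot: [-2.289, -2.152, -0.0]
ft_force: [-0.6, -0.1, 2.9]
grip_width: 0.737
grip_force: 10.0
theta 71.4 [ 4.9 -0.2] med 0.86 n [-7. 51.] 847
theta 71.4 [ 4.9 -0.2] med 0.86 n [-7. 51.] 847
theta 71.4 [ 4.9 -0.2] med 0.86 n [-7. 51.] 847
theta 71.4 [ 4.9 -0.2] med 0.86 n [-7. 51.] 847
[0.51590859 0.13235891 0.29941873] [-0.02467957 -0.43389913  2.28779146] 0.7338919159373346
```

```bash
python3 -m crank '[{"tx":0,"ty":0,"tz":-15,"turn":0},{"tx":5,"ty":0,"tz":-30,"turn":0},{"tx":25,"ty":0,"tz":-31,"turn":0},{"tx":45,"ty":0,"tz":-31,"turn":0},{"tx":45,"ty":0,"tz":-31,"turn":0}]'
python3 cup.py | grep theta | head -1
python3 -m crank '[{"tx":0,"ty":0,"tz":15,"turn":0},{"tx":0,"ty":0,"tz":35,"turn":0},{"tx":0,"ty":0,"tz":44,"turn":0},{"tx":0,"ty":0,"tz":44,"turn":0}]'
python3 - <<'E'
from h import *
o,r,s=pose(); print(o,s["ft_force"])
E
```

```text
time: 33.58
position: [0.518, 0.1805, 0.3296]
tool_rot: [-2.284, -2.156, 0.003]
ft_force: [-0.2, -0.2, -2.5]
grip_width: 0.737
grip_force: 10.0
theta 70.8 [ 4.4 -0.7] med 0.9 n [-11.  50.] 971
time: 34.12
position: [0.5184, 0.1765, 0.2858]
tool_rot: [-2.29, -2.15, 0.003]
ft_force: [0.8, -0.1, -1.0]
grip_width: 0.741
grip_force: 10.0
[0.51837887 0.17646946 0.28577333] [ 0.76070922 -0.13928721 -1.00434434]
```

```bash
python3 -m crank '[{"tx":-20,"ty":0,"tz":0,"turn":0},{"tx":-40,"ty":0,"tz":0,"turn":0},{"tx":-60,"ty":0,"tz":0,"turn":0},{"tx":-80,"ty":0,"tz":0,"turn":0},{"tx":-100,"ty":0,"tz":0,"turn":0}]'
python3 -m crank '[{"tx":-8,"ty":0,"tz":0,"turn":0},{"tx":-14,"ty":0,"tz":0,"turn":0},{"tx":-18,"ty":0,"tz":0,"turn":0},{"tx":-18,"ty":0,"tz":0,"turn":0}]'
python3 cup.py | grep -v '^\[\['
python3 - <<'E'
from h import *
for c in ["top","scene"]:
  ctrl.get_image(c); print([(np.round(x['xyz'],3).tolist(),round(x['confidence'],2)) for x in ctrl.mark_of(c,"shutter_knob")[:3]])
E
```

```text
time: 34.75
position: [0.5128, 0.0757, 0.2871]
tool_rot: [2.29, 2.15, 0.002]
ft_force: [0.9, 2.2, 0.1]
grip_width: 0.738
grip_force: 10.0
time: 35.25
position: [0.5118, 0.0613, 0.2871]
tool_rot: [-2.287, -2.153, -0.004]
ft_force: [0.6, 4.9, 1.1]
grip_width: 0.739
grip_force: 10.0
theta 69.7 [ 5.1 -0.1] med 0.76 n [-3. 50.] 734
theta 69.7 [ 5.1 -0.1] med 0.76 n [-3. 50.] 734
theta 69.7 [ 5.1 -0.1] med 0.76 n [-3. 50.] 734
theta 69.7 [ 5.1 -0.1] med 0.76 n [-3. 50.] 734
[0.51175151 0.06128836 0.28706364] [1.0206832  4.31981643 1.45901246] 0.738913080533119
[([0.517, 0.005, 0.251], 0.66)]
[([0.509, 0.002, 0.249], 0.87)]
```

```bash
python3 -m crank '[{"tx":2,"ty":0,"tz":-14,"turn":0},{"tx":-6,"ty":0,"tz":-28,"turn":0},{"tx":-14,"ty":0,"tz":-28,"turn":0},{"tx":-14,"ty":0,"tz":-19,"turn":0},{"tx":-7,"ty":0,"tz":-11,"turn":0}]'
python3 -m crank '[{"tx":3,"ty":0,"tz":5,"turn":0},{"tx":6,"ty":0,"tz":10,"turn":0},{"tx":6,"ty":0,"tz":10,"turn":0}]'
python3 cup.py | grep -v '^\[\['
```

```text
time: 36.12
position: [0.5109, 0.0515, 0.2969]
tool_rot: [2.291, 2.149, -0.001]
ft_force: [-1.0, 0.6, 0.1]
grip_width: 0.739
grip_force: 10.0
time: 36.5
position: [0.5111, 0.059, 0.2871]
tool_rot: [-2.288, -2.152, 0.001]
ft_force: [-0.3, 1.1, -0.5]
grip_width: 0.735
grip_force: 10.0
theta 28.3 [21.2  2.2] med 4.68 n [-27.  40.] 786
theta 91.4 [ 4.9 -0.2] med 1.16 n [11. 52.] 786
theta 91.4 [ 4.9 -0.2] med 1.16 n [11. 52.] 786
theta 91.4 [ 4.9 -0.2] med 1.16 n [11. 52.] 786
[0.51117673 0.05881559 0.28736393] [ 0.12882775  0.49632448 -0.63289085] 0.7373282883512599
```

Excellent: 91°. Now onward to ~106°.

```bash
python3 -m crank '[{"tx":2,"ty":0,"tz":5,"turn":0},{"tx":4,"ty":0,"tz":10,"turn":0},{"tx":5,"ty":0,"tz":15,"turn":0},{"tx":5,"ty":0,"tz":18,"turn":0},{"tx":5,"ty":0,"tz":18,"turn":0}]'
python3 cup.py | grep -v '^\[\['
python3 - <<'E'
from h import *
p,d,m=grab("wrist"); cv2.imwrite("pics/w6.png",p[60:420,120:520,::-1])
print([np.round(x['xyz'],3).tolist() for x in ctrl.mark_of("wrist","knob0")])
E
```

```text
time: 37.17
position: [0.5117, 0.0641, 0.2696]
tool_rot: [-2.289, -2.151, -0.001]
ft_force: [-0.6, 2.1, 1.1]
grip_width: 0.739
grip_force: 10.0
theta 19.1 [21.5  2.1] med 2.69 n [-26.  21.] 537
theta 19.1 [21.5  2.1] med 2.69 n [-26.  21.] 537
theta 19.1 [21.5  2.1] med 2.69 n [-26.  21.] 537
theta 199.1 [-21.5   2.1] med 2.69 n [-21.  26.] 537
[0.51171273 0.06372542 0.26968597] [-0.26396149  2.35641167  1.08983256] 0.737055696762631
[[0.496, 0.123, 0.086]]
```

View pics/w6.png

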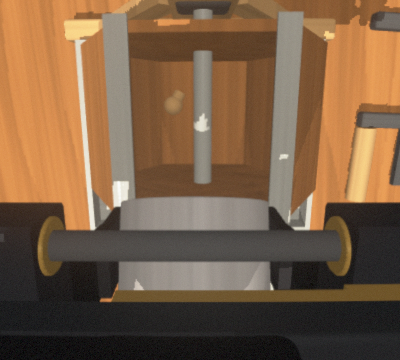

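```bash
python3 -m crank '[{"tx":5,"ty":0,"tz":-20,"turn":0},{"tx":28,"ty":0,"tz":-25,"turn":0},{"tx":0,"ty":0,"tz":-25,"turn":0},{"tx":28,"ty":0,"tz":-25,"turn":0},{"tx":0,"ty":0,"tz":-25,"turn":0}]'
python3 -m crank '[{"tx":28,"ty":0,"tz":0,"turn":0},{"tx":0,"ty":0,"tz":0,"turn":0},{"tx":28,"ty":0,"tz":0,"turn":0},{"tx":0,"ty":0,"tz":0,"turn":0},{"tx":28,"ty":0,"tz":0,"turn":0}]'
python3 -m crank '[{"tx":-28,"ty":0,"tz":0,"turn":0},{"tx":0,"ty":0,"tz":0,"turn":0},{"tx":-28,"ty":0,"tz":0,"turn":0},{"tx":0,"ty":0,"tz":0,"turn":0},{"tx":-28,"ty":0,"tz":0,"turn":0}]'
python3 cup.py | grep -v '^\[\['
python3 - <<'E'
from h import *
p,d,m=grab("wrist"); cv2.imwrite("pics/w7.png",p[60:420,120:520,::-1])
print([np.round(x['xyz'],3).tolist() for x in ctrl.mark_of("wrist","knob0")])
ctrl.get_image("scene");print([np.round(x['xyz'],3).tolist() for x in ctrl.mark_of("scene","knob0")])
E
```

```text
time: 37.95
position: [0.5113, 0.069, 0.2936]
tool_rot: [-2.28, -2.16, 0.001]
ft_force: [-0.6, -0.9, -1.2]
grip_width: 0.739
grip_force: 10.0
time: 38.58
position: [0.5139, 0.0878, 0.2946]
tool_rot: [2.296, 2.142, -0.001]
ft_force: [1.3, 0.9, -0.3]
grip_width: 0.74
grip_force: 10.0
time: 39.2
position: [0.5113, 0.069, 0.2936]
tool_rot: [-2.28, -2.16, 0.001]
ft_force: [-0.3, -1.1, -0.0]
grip_width: 0.737
grip_force: 10.0
theta 18.7 [14.   1.7] med 2.62 n [-29.  20.] 587
theta 18.7 [14.   1.7] med 2.62 n [-29.  20.] 587
theta 18.7 [14.1  1.7] med 2.62 n [-29.  20.] 587
theta 198.7 [-14.    1.7] med 2.62 n [-20.  29.] 587
[0.51143928 0.06104203 0.29397049] [-0.71469853 -4.92677078 -1.63993637] 0.7379841953843236
[[0.504, 0.129, 0.084], [0.493, 0.132, 0.086], [0.507, 0.097, 0.085], [0.486, 0.156, 0.086], [0.525, 0.15, 0.085]]
[]
```

```bash
python3 -m crank '[{"tx":-50,"ty":-10,"tz":-30,"turn":0},{"tx":-100,"ty":-20,"tz":-30,"turn":0},{"tx":-150,"ty":-32,"tz":-30,"turn":0},{"tx":-205,"ty":-44,"tz":-20,"turn":0},{"tx":-260,"ty":-55,"tz":20,"turn":0}]'
python3 -m crank '[{"tx":-40,"ty":-7,"tz":40,"turn":0},{"tx":-48,"ty":-7,"tz":90,"turn":0},{"tx":-48,"ty":-7,"tz":140,"turn":0},{"tx":-48,"ty":-7,"tz":180,"turn":0},{"tx":-48,"ty":-7,"tz":195,"turn":0}]'
python3 -m crank '[{"tx":0,"ty":0,"tz":0,"turn":0},{"tx":0,"ty":0,"tz":0,"turn":0}]'
python3 - <<'E'
from h import *
p,d,m=grab("scene"); P=full(d,m); o,r,s=pose(); a=np.array([-.061,-.998,0])
q=(P.reshape(-1,3)-o)*1000; h=cv2.cvtColor(p,cv2.COLOR_RGB2HSV).reshape(-1,3)
k=(h[:,1]<45)&(h[:,2]>90)&(np.linalg.norm(q,axis=1)<90)&(q[:,2]<45); q=q[k]; t=q@a
print(o,s["ft_force"],len(t)); print(np.round(np.c_[t,q[:,2],q[:,0]][::max(1,len(t)//25)]).astype(int).tolist())
for x in ("foot0","cup"): print([(np.round(y['xyz'],3).tolist(),round(y['confidence'],2)) for y in ctrl.mark_of("scene",x)])
E
```

```text
time: 40.08
position: [0.4431, -0.1889, 0.2795]
tool_rot: [2.286, 2.15, 0.006]
ft_force: [-0.3, 0.6, -1.2]
grip_width: 0.742
grip_force: 10.0
time: 40.7
position: [0.4307, -0.2338, 0.0807]
tool_rot: [-2.287, -2.149, 0.005]
ft_force: [-1.0, -0.2, -0.5]
grip_width: 0.735
grip_force: 10.0
time: 40.95
position: [0.4329, -0.2351, 0.0841]
tool_rot: [2.288, 2.151, 0.001]
ft_force: [0.4, -0.7, -0.5]
grip_width: 0.738
grip_force: 10.0
[ 0.43299819 -0.23508569  0.08435189] [ 0.01987828 -0.25049669 -1.09957464] 215
[[-12, 38, -6], [-2, 37, -6], [0, 39, -3], [7, 44, 0], [-12, 34, 4], [0, 42, 5], [12, 45, 2], [41, 37, -17], [0, 41, 10], [19, 45, 4], [2, 41, 11], [7, 41, 11], [7, 41, 13], [14, 43, 14], [18, 42, 13], [48, 17, -15], [44, 31, -1], [40, 37, 8], [51, 11, -9], [45, 27, 7], [54, 5, -6], [47, 24, 12], [44, 27, 18], [55, -1, 0], [49, 19, 18], [45, 24, 26], [52, 10, 19]]
[([0.545, -0.296, 0.001], 0.7), ([0.604, -0.355, 0.004], 0.53), ([0.553, -0.374, 0.005], 0.5)]
[([0.43, -0.282, 0.111], 0.55)]
```

```bash
python3 -m crank '[{"tx":0,"ty":0,"tz":20,"turn":0},{"tx":0,"ty":0,"tz":38,"turn":0},{"tx":0,"ty":0,"tz":46,"turn":0},{"tx":0,"ty":0,"tz":51,"turn":0},{"tx":0,"ty":0,"tz":51,"turn":0}]'
python3 -m crank '[{"tx":0,"ty":0,"tz":0,"turn":0},{"tx":0,"ty":0,"tz":0,"turn":0},{"tx":0,"ty":0,"tz":0,"turn":0},{"tx":0,"ty":0,"tz":0,"turn":0}]' 71
python3 - <<'E'
from h import *
o,r,s=pose(); print(o,s["ft_force"])
for c in ("scene","wrist"):
  p,d,m=grab(c); P=full(d,m); a=np.array([-.061,-.998,0])
  q=(P.reshape(-1,3)-o)*1000; h=cv2.cvtColor(p,cv2.COLOR_RGB2HSV).reshape(-1,3)
  k=(h[:,1]<50)&(h[:,2]>80)&(abs(q[:,0])<40)&(abs(q[:,1])<95)&(q[:,2]<45); q=q[k]; t=q@a
  print(c,len(t)); print(np.round(np.c_[t,q[:,2],q[:,0]][::max(1,len(t)//22)]).astype(int).tolist())
E
```

```text
time: 41.72
position: [0.4321, -0.2352, 0.0327]
tool_rot: [2.29, 2.151, 0.001]
ft_force: [0.8, -0.6, -0.5]
grip_width: 0.735
grip_force: 10.0
time: 42.22
position: [0.4321, -0.2352, 0.0325]
tool_rot: [2.29, 2.151, 0.001]
ft_force: [-0.1, 0.7, 0.2]
grip_width: 0.814
grip_force: 0.1
[ 0.43210694 -0.23515315  0.03253209] [-0.08947034  0.74495801  0.16021475]
scene 349
[[-5, 27, -10], [7, 31, -6], [0, 31, 1], [-7, 32, 8], [-4, 31, 10], [5, 31, 7], [17, 33, 4], [48, 28, -14], [4, 32, 14], [19, 30, 7], [19, 35, 12], [20, 30, 12], [55, 36, 1], [50, 31, 3], [45, 31, 9], [54, 32, 10], [45, 30, 16], [55, 24, 13], [46, 27, 22], [54, 23, 21], [43, 19, 28], [47, 14, 28], [50, 12, 31], [54, 0, 33]]
wrist 6912
[[-8, -29, 0], [-6, -27, 16], [-7, -20, -18], [-8, -11, 29], [0, -29, 5], [-8, -7, 31], [1, -25, -14], [4, -29, 5], [2, -22, 21], [-5, -2, 32], [-2, 26, -18], [-5, 33, -7], [-5, 34, 4], [-2, 31, 16], [10, 11, 33], [0, 30, -12], [-1, 33, 0], [1, 32, 12], [9, 21, 27], [5, 29, -14], [3, 33, -1], [5, 31, 13], [13, 20, 28]]
```

```bash
python3 -m crank '[{"tx":-10,"ty":0,"tz":0,"turn":0},{"tx":-20,"ty":0,"tz":0,"turn":0},{"tx":-29,"ty":0,"tz":0,"turn":0},{"tx":-29,"ty":0,"tz":0,"turn":0}]'
python3 -m crank '[{"tx":0,"ty":0,"tz":0,"turn":0},{"tx":0,"ty":0,"tz":0,"turn":0},{"tx":0,"ty":0,"tz":0,"turn":0},{"tx":0,"ty":0,"tz":0,"turn":0}]' 55 10
python3 -m crank '[{"tx":0,"ty":0,"tz":-40,"turn":0},{"tx":0,"ty":0,"tz":-90,"turn":0},{"tx":0,"ty":0,"tz":-140,"turn":0},{"tx":0,"ty":0,"tz":-190,"turn":0},{"tx":0,"ty":0,"tz":-200,"turn":0}]'
python3 - <<'E'
from h import *
o,r,s=pose(); print(o,s["ft_force"])
for c in ("scene","wrist"):
  p,d,m=grab(c); P=full(d,m); a=np.array([-.061,-.998,0]); b=np.array([.998,-.061,0])
  q=(P.reshape(-1,3)-o)*1000; h=cv2.cvtColor(p,cv2.COLOR_RGB2HSV).reshape(-1,3)
  k=(h[:,1]<50)&(h[:,2]>80)&(abs(q[:,0])<36)&(abs(q[:,1])<95)&(q[:,2]<45)&(q[:,2]>-70); q=q[k]; t=q@a
  print(c,len(t)); print(np.round(np.c_[t,q[:,2],q@b][::max(1,len(t)//22)]).astype(int).tolist())
# upright geometry
p,d,m=grab("scene");Q=full(d,m).reshape(-1,3); k=(Q[:,2]>.15)&(Q[:,2]<.185)&(Q[:,1]<-.03)&(Q[:,1]>-.13)&(abs(Q[:,0]-.5)<.06); Q=Q[k]
ys=(Q-np.array([.514,.108,0]))@np.array([.061,.998,0]); zs=Q[:,2]
for lo in range(-215,-150,5):
  w=(ys*1000>=lo)&(ys*1000<lo+5); print(lo,w.sum(),zs[w].max().round(3) if w.sum() else 0, (Q[w][:,0].min().round(3),Q[w][:,0].max().round(3)) if w.sum() else 0)
E
```

```text
time: 42.82
position: [0.4298, -0.2654, 0.0325]
tool_rot: [2.292, 2.148, -0.001]
ft_force: [-0.4, -0.3, -0.8]
grip_width: 0.816
grip_force: 0.0
time: 43.32
position: [0.4302, -0.2638, 0.0323]
tool_rot: [-2.289, -2.151, -0.0]
ft_force: [-0.8, -0.6, -1.2]
grip_width: 0.737
grip_force: 10.0
time: 43.95
position: [0.4316, -0.2648, 0.2353]
tool_rot: [2.287, 2.149, 0.008]
ft_force: [0.5, 0.2, -1.0]
grip_width: 0.736
grip_force: 10.0
[ 0.43163524 -0.26483549  0.23530417] [ 0.45800033  0.16262782 -1.03544513]
scene 147
[[-37, 31, -12], [-4, 27, -19], [1, 26, -20], [5, 27, -19], [-12, 34, -4], [2, 32, -11], [15, 31, -15], [5, 31, -10], [-7, 35, -1], [15, 31, -13], [3, 32, -6], [-8, 34, 2], [18, 31, -12], [6, 31, -6], [-4, 35, 3], [16, 32, -8], [6, 33, -1], [24, 33, -8], [14, 32, -4], [4, 30, 0], [16, 34, -1], [6, 33, 3], [15, 33, 2], [19, 34, 3], [-38, 18, 30]]
wrist 15042
[[-37, -27, -12], [-33, -29, -7], [-31, -27, -11], [-37, 13, 28], [-26, -29, 2], [-36, 22, -26], [-37, 33, 3], [-34, 29, -19], [-33, 32, 11], [-31, 31, -12], [-28, 25, 20], [-29, 35, 1], [-25, 28, -20], [-24, 29, 14], [-23, 33, -7], [-14, 13, 29], [-20, 33, 6], [-5, 32, -7], [-2, 29, -16], [4, 24, -24], [12, 13, 29], [10, 21, 24], [10, 25, 20]]
-215 0 0 0
-210 0 0 0
-205 0 0 0
-200 43 0.171 (np.float64(0.493), np.float64(0.529))
-195 83 0.177 (np.float64(0.484), np.float64(0.544))
-190 69 0.177 (np.float64(0.485), np.float64(0.544))
-185 66 0.177 (np.float64(0.487), np.float64(0.544))
-180 40 0.176 (np.float64(0.49), np.float64(0.536))
-175 13 0.164 (np.float64(0.495), np.float64(0.528))
-170 71 0.184 (np.float64(0.492), np.float64(0.536))
-165 34 0.184 (np.float64(0.52), np.float64(0.536))
-160 8 0.17 (np.float64(0.512), np.float64(0.534))
-155 4 0.154 (np.float64(0.508), np.float64(0.518))
```

```bash
python3 -m crank '[{"tx":40,"ty":16,"tz":-5,"turn":0},{"tx":85,"ty":34,"tz":-5,"turn":0},{"tx":125,"ty":50,"tz":-5,"turn":0},{"tx":141,"ty":57,"tz":-5,"turn":0},{"tx":141,"ty":57,"tz":-5,"turn":0}]'
python3 -m crank '[{"tx":0,"ty":0,"tz":0,"turn":0},{"tx":0,"ty":0,"tz":0,"turn":0}]'
python3 - <<'E'
from h import *
o=pose()[0]; print(o,rel([.4997,-.124,.212]))
E
```

```text
time: 44.72
position: [0.4952, -0.1265, 0.236]
tool_rot: [-2.288, -2.152, 0.005]
ft_force: [-0.8, 0.3, -1.1]
grip_width: 0.741
grip_force: 10.0
time: 44.98
position: [0.4951, -0.1287, 0.2373]
tool_rot: [-2.293, -2.147, -0.0]
ft_force: [-0.2, -0.9, -1.4]
grip_width: 0.739
grip_force: 10.0
[ 0.49512468 -0.12872543  0.23733695] [ 5.   4.3 25.3]
```

```bash
python3 -m crank '[{"tx":4,"ty":4,"tz":20,"turn":0},{"tx":3,"ty":4,"tz":30,"turn":0},{"tx":-1,"ty":4,"tz":36,"turn":0},{"tx":-4,"ty":4,"tz":43,"turn":0},{"tx":-8,"ty":4,"tz":52,"turn":0}]'
cat > cup2.py <<'E'
from h import *
from scipy.optimize import least_squares
o,r,s=pose(); a=np.array([-.061,-.998,0]); b=np.array([.998,-.061,0]); print(o,s["ft_force"])
p,d,m=grab("scene"); P=full(d,m); q=(P.reshape(-1,3)-o)*1000; h=cv2.cvtColor(p,cv2.COLOR_RGB2HSV).reshape(-1,3)
k=(h[:,1]<50)&(h[:,2]>80)&(abs(q@b)<34)&(abs(q@a)<60)&(q[:,2]<42)&(q[:,2]>-60); q=q[k]; t=q@a;z=q[:,2];x=q@b
for th0 in (5,40,75,100):
  f=lambda v:(np.hypot((t*np.cos(v[0])+z*np.sin(v[0]))-v[1],x-v[2])-33)
  e=least_squares(f,[np.radians(th0),0,0],loss="soft_l1").x; n=t*np.sin(e[0])-z*np.cos(e[0])
  print("theta",np.degrees(e[0]).round(1),e[1:].round(1),"med",np.median(abs(f(e))).round(2),"n",np.percentile(n,[3,97]).round(),len(t))
E
python3 cup2.py
```

```text
time: 45.6
position: [0.4995, -0.1356, 0.1853]
tool_rot: [2.29, 2.15, 0.001]
ft_force: [0.2, 0.5, -0.7]
grip_width: 0.735
grip_force: 10.0
[ 0.49953513 -0.13560869  0.18532868] [ 0.2393985   0.51534886 -0.70881838]
theta -91.0 [-0.4  0.9] med 0.91 n [-6. 23.] 68
theta 89.0 [0.4 0.9] med 0.91 n [-23.   6.] 68
theta 89.0 [0.4 0.9] med 0.91 n [-23.   6.] 68
theta 89.0 [0.4 0.9] med 0.91 n [-23.   6.] 68
```

```bash
python3 -m crank '[{"tx":0,"ty":0,"tz":-32,"turn":0},{"tx":17,"ty":0,"tz":-34,"turn":0},{"tx":17,"ty":0,"tz":-22,"turn":0},{"tx":12,"ty":0,"tz":-16,"turn":0},{"tx":9,"ty":0,"tz":-12,"turn":0}]'
python3 -m crank '[{"tx":0,"ty":0,"tz":0,"turn":0}]'
python3 cup2.py
```

```text
time: 46.28
position: [0.4992, -0.1273, 0.1965]
tool_rot: [-2.291, -2.149, 0.002]
ft_force: [0.2, 0.9, 0.9]
grip_width: 0.736
grip_force: 10.0
time: 46.4
position: [0.4992, -0.1274, 0.1968]
tool_rot: [-2.292, -2.149, 0.003]
ft_force: [-0.6, 0.5, -1.3]
grip_width: 0.739
grip_force: 10.0
[ 0.49922848 -0.1273609   0.19677661] [-0.60211519  0.46003133 -1.29766727]
theta 77.0 [1.  1.3] med 0.82 n [-30.  31.] 138
theta 77.0 [1.  1.3] med 0.82 n [-30.  31.] 138
theta 77.0 [1.  1.3] med 0.82 n [-30.  31.] 138
theta 77.0 [1.  1.3] med 0.82 n [-30.  31.] 138
```

```bash
python3 -m crank '[{"tx":-3,"ty":0,"tz":6,"turn":0},{"tx":-4,"ty":0,"tz":12,"turn":0},{"tx":-5,"ty":0,"tz":19,"turn":0},{"tx":-5,"ty":0,"tz":26,"turn":0},{"tx":-4,"ty":0,"tz":33,"turn":0}]'
python3 cup2.py
python3 -m crank '[{"tx":1,"ty":0,"tz":5,"turn":0},{"tx":3,"ty":0,"tz":10,"turn":0},{"tx":6,"ty":0,"tz":14,"turn":0}]'
python3 cup2.py
```

```text
time: 47.08
position: [0.4998, -0.1306, 0.1642]
tool_rot: [2.29, 2.15, 0.0]
ft_force: [-0.2, -2.0, 2.4]
grip_width: 0.739
grip_force: 10.0
[ 0.49982217 -0.13059508  0.16416603] [-0.21599076 -2.03814647  2.37866477]
theta 33.4 [5.2 1.9] med 0.87 n [-23.  27.] 215
theta 33.4 [5.2 1.9] med 0.87 n [-23.  27.] 215
theta 33.4 [5.2 1.9] med 0.87 n [-23.  27.] 215
theta 213.4 [-5.2  1.9] med 0.87 n [-27.  23.] 215
time: 47.5
position: [0.5001, -0.125, 0.1502]
tool_rot: [2.29, 2.149, -0.001]
ft_force: [0.6, -4.8, 2.3]
grip_width: 0.743
grip_force: 10.0
[ 0.50005801 -0.12503378  0.15019919] [ 0.64577862 -4.83519731  2.31810103]
theta 17.6 [6.3 3.7] med 0.73 n [-19.  23.] 243
theta 17.6 [6.3 3.7] med 0.73 n [-19.  23.] 243
theta 17.6 [6.3 3.7] med 0.73 n [-19.  23.] 243
theta 197.6 [-6.3  3.7] med 0.73 n [-23.  19.] 243
```

```bash
python3 -m crank '[{"tx":-30,"ty":-5,"tz":0,"turn":0},{"tx":-75,"ty":-30,"tz":5,"turn":0},{"tx":-115,"ty":-60,"tz":30,"turn":0},{"tx":-119,"ty":-63,"tz":75,"turn":0},{"tx":-119,"ty":-63,"tz":104,"turn":0}]'
python3 -m crank '[{"tx":0,"ty":0,"tz":5,"turn":0},{"tx":0,"ty":0,"tz":10,"turn":0},{"tx":0,"ty":0,"tz":11,"turn":0},{"tx":0,"ty":0,"tz":11,"turn":0}]'
python3 -m crank '[{"tx":0,"ty":0,"tz":0,"turn":0},{"tx":0,"ty":0,"tz":0,"turn":0},{"tx":0,"ty":0,"tz":0,"turn":0},{"tx":0,"ty":0,"tz":0,"turn":0}]' 78
python3 -m crank '[{"tx":0,"ty":0,"tz":-20,"turn":0},{"tx":0,"ty":0,"tz":-60,"turn":0},{"tx":0,"ty":0,"tz":-110,"turn":0},{"tx":0,"ty":0,"tz":-170,"turn":0},{"tx":0,"ty":0,"tz":-200,"turn":0}]' 87
python3 - <<'E'
from h import *
o,r,s=pose(); print(o,r.as_matrix().round(3).tolist(),s["joint_positions"])
for c in ("scene","top","wrist"):
  p,d,m=grab(c); Q=full(d,m).reshape(-1,3)
  for x in ("foot0","cup","knob0"): print(c,x,[(np.round(y['xyz'],3).tolist(),round(y['confidence'],2)) for y in ctrl.mark_of(c,x)])
  k=Q[(Q[:,2]>.06)&(Q[:,2]<.078)&(abs(Q[:,0]-.43)<.07)&(abs(Q[:,1]+.25)<.07)]
  if len(k): print(len(k),cv2.minEnclosingCircle((k[:,:2]*1000).astype(np.float32)))
  f=Q[(Q[:,2]>.013)&(Q[:,2]<.026)&(Q[:,0]>.5)&(Q[:,0]<.65)&(Q[:,1]<-.24)&(Q[:,1]>-.42)].astype(np.float32)
  if len(f)>30:
    _,lab,C=cv2.kmeans(f[:,:2].copy(),3,None,(3,50,1e-5),5,0); print(c,C.round(4).tolist(),[f[lab[:,0]==i,2].mean().round(4) for i in range(3)])
E
```

```text
time: 48.18
position: [0.428, -0.2376, 0.0439]
tool_rot: [-2.289, -2.147, -0.001]
ft_force: [1.1, 0.2, -0.2]
grip_width: 0.736
grip_force: 10.0
time: 48.68
position: [0.4301, -0.2391, 0.0367]
tool_rot: [2.289, 2.151, 0.002]
ft_force: [-1.7, -0.2, 3.7]
grip_width: 0.743
grip_force: 10.0
time: 49.18
position: [0.4298, -0.2389, 0.0354]
tool_rot: [2.289, 2.151, 0.0]
ft_force: [0.5, 0.2, -0.2]
grip_width: 0.898
grip_force: 0.0
time: 49.8
position: [0.4306, -0.2398, 0.2383]
tool_rot: [2.288, 2.149, 0.006]
ft_force: [0.3, 0.6, 0.4]
grip_width: 1.0
grip_force: 0.0
[ 0.43059555 -0.23976856  0.23825525] [[0.063, 0.998, 0.005], [0.998, -0.063, 0.001], [0.001, 0.005, -1.0]] [-0.73101125 -0.11547524  1.13546922  1.86742157  0.10526173  1.32047037
  0.31320183]
scene foot0 [([0.544, -0.298, -0.002], 0.72), ([0.551, -0.374, 0.005], 0.71), ([0.602, -0.356, 0.004], 0.65)]
scene cup [([0.425, -0.261, 0.001], 0.57), ([0.774, 0.108, -0.002], 0.23)]
scene knob0 []
227 ((426.8062438964844, -258.6918029785156), 34.21223831176758)
scene [[0.5453000068664551, -0.2971000075340271], [0.6054999828338623, -0.357
[... 289 characters left out ...]
, 0.002], 0.63), ([0.503, 0.123, 0.087], 0.52)]
46 ((425.717041015625, -256.534423828125), 31.994665145874023)
top [[0.5558000206947327, -0.37049999833106995], [0.6025999784469604, -0.362199991941452], [0.5978999733924866, -0.3474999964237213]] [np.float32(0.0178), np.float32(0.018), np.float32(0.0182)]
wrist foot0 [([0.543, -0.296, -0.0], 0.75), ([0.727, -0.26, -0.002], 0.17)]
wrist cup [([0.426, -0.259, 0.002], 0.88)]
wrist knob0 []
924 ((425.3809509277344, -260.43707275390625), 32.90037155151367)
wrist [[0.5482000112533569, -0.3001999855041504], [0.5318999886512756, -0.2953000068664551], [0.54339998960495, -0.28769999742507935]] [np.float32(0.0183), np.float32(0.0173), np.float32(0.0176)]
```

```bash
python3 -m crank '[{"tx":-10,"ty":40,"tz":0,"turn":2},{"tx":-30,"ty":80,"tz":20,"turn":4},{"tx":-51,"ty":115,"tz":60,"turn":6},{"tx":-51,"ty":118,"tz":110,"turn":8},{"tx":-51,"ty":118,"tz":140,"turn":8}]' 48 15
python3 -m crank '[{"tx":0,"ty":0,"tz":0,"turn":0},{"tx":0,"ty":0,"tz":0,"turn":0}]'
python3 - <<'E'
from h import *
o,r,s=pose(); print(o,r.as_matrix().round(3).tolist(),s["joint_positions"][6])
p,d,m=grab("wrist"); Q=full(d,m).reshape(-1,3)
print([np.round(y['xyz'],3).tolist() for y in ctrl.mark_of("wrist","foot0")])
f=Q[(Q[:,2]>.014)&(Q[:,2]<.026)&(abs(Q[:,0]-.545)<.035)&(abs(Q[:,1]+.297)<.035)]; print(len(f),f.mean(0) if len(f) else 0)
print(rel([.545,-.2972,.0245]))
E
```

```text
time: 51.02
position: [0.5431, -0.2974, 0.0914]
tool_rot: [-2.887, -1.235, 0.008]
ft_force: [0.7, 0.3, 0.9]
grip_width: 0.578
grip_force: 0.0
time: 51.28
position: [0.5449, -0.2978, 0.0966]
tool_rot: [2.886, 1.238, 0.001]
ft_force: [-0.9, -0.7, 0.2]
grip_width: 0.552
grip_force: 0.0
[ 0.54488635 -0.29775806  0.09664337] [[0.689, 0.725, 0.001], [0.725, -0.689, -0.001], [0.0, 0.002, -1.0]] 0.1410605983144945
[[0.606, -0.363, 0.007], [0.542, -0.296, 0.001]]
1430 [ 0.54336251 -0.29749297  0.01796841]
[ 0.1 -0.8 72.8]
```

```bash
python3 -m crank '[{"tx":0,"ty":-1,"tz":40,"turn":0},{"tx":0,"ty":-1,"tz":60,"turn":0},{"tx":0,"ty":-1,"tz":70,"turn":0},{"tx":0,"ty":-1,"tz":72,"turn":0}]'
python3 -m crank '[{"tx":0,"ty":0,"tz":0,"turn":0},{"tx":0,"ty":0,"tz":0,"turn":0},{"tx":0,"ty":0,"tz":0,"turn":0}]' 22 15
python3 -m crank '[{"tx":0,"ty":0,"tz":-40,"turn":0},{"tx":0,"ty":0,"tz":-100,"turn":0},{"tx":0,"ty":0,"tz":-160,"turn":0},{"tx":0,"ty":0,"tz":-220,"turn":0},{"tx":0,"ty":0,"tz":-280,"turn":0}]'
python3 - <<'E'
from h import *
o,r,s=pose(); print(o,s["grip_width"]*87,rel([.5135,.105,.30]))
E
```

```text
time: 51.88
position: [0.5437, -0.2968, 0.0236]
tool_rot: [2.887, 1.238, 0.0]
ft_force: [0.2, -0.8, 0.0]
grip_width: 0.553
grip_force: 0.0
time: 52.25
position: [0.544, -0.2969, 0.0241]
tool_rot: [2.887, 1.238, 0.001]
ft_force: [0.7, -0.4, 2.1]
grip_width: 0.363
grip_force: 15.0
time: 52.88
position: [0.5432, -0.2965, 0.3057]
tool_rot: [2.887, 1.237, 0.001]
ft_force: [0.5, 0.3, -0.2]
grip_width: 0.363
grip_force: 15.0
[ 0.54318131 -0.29654207  0.30566841] 31.538967860628844 [ 270.3 -298.4    5.7]
```

```bash
python3 -m crank '[{"tx":36,"ty":-40,"tz":0,"turn":0},{"tx":74,"ty":-82,"tz":0,"turn":0},{"tx":112,"ty":-124,"tz":0,"turn":0},{"tx":150,"ty":-166,"tz":0,"turn":0},{"tx":188,"ty":-208,"tz":0,"turn":0}]'
python3 -m crank '[{"tx":38,"ty":-42,"tz":0,"turn":0},{"tx":70,"ty":-78,"tz":0,"turn":0},{"tx":82,"ty":-90,"tz":10,"turn":0},{"tx":82,"ty":-90,"tz":40,"turn":0},{"tx":82,"ty":-90,"tz":52,"turn":0}]'
python3 -m crank '[{"tx":0,"ty":0,"tz":0,"turn":0},{"tx":0,"ty":0,"tz":0,"turn":0},{"tx":0,"ty":0,"tz":0,"turn":0}]' 44
python3 -m crank '[{"tx":0,"ty":0,"tz":-30,"turn":0},{"tx":0,"ty":0,"tz":-60,"turn":0},{"tx":-36,"ty":40,"tz":-60,"turn":0},{"tx":-72,"ty":81,"tz":-60,"turn":0},{"tx":-108,"ty":122,"tz":-60,"turn":0}]'
python3 -m crank '[{"tx":-38,"ty":43,"tz":0,"turn":0},{"tx":-76,"ty":86,"tz":0,"turn":0},{"tx":-114,"ty":128,"tz":0,"turn":0},{"tx":-152,"ty":171,"tz":0,"turn":0},{"tx":-190,"ty":214,"tz":50,"turn":0}]' 48
python3 - <<'E'
from h import *
o,r,s=pose(); print(o,s["grip_width"]*87)
for c in ("scene","top"):
  p,d,m=grab(c); Q=full(d,m).reshape(-1,3)
  print(c,[(np.round(y['xyz'],3).tolist(),round(y['confidence'],2)) for y in ctrl.mark_of(c,"foot0")])
  for x,y in ((.554,-.371),(.604,-.357)):
    f=Q[(Q[:,2]>.014)&(Q[:,2]<.026)&(np.hypot(Q[:,0]-x,Q[:,1]-y)<.024)]; print(len(f),f.mean(0) if len(f) else 0)
print(rel([.554,-.371,.0967]))
E
```

```text
time: 53.5
position: [0.522, -0.0154, 0.3035]
tool_rot: [-2.886, -1.237, -0.002]
ft_force: [0.6, -0.2, 0.2]
grip_width: 0.36
grip_force: 15.0
time: 54.12
position: [0.5131, 0.1028, 0.2497]
tool_rot: [2.888, 1.235, -0.004]
ft_force: [-0.7, -0.7, -0.6]
grip_width: 0.36
grip_force: 15.0
time: 54.5
position: [0.5144, 0.1042, 0.2523]
tool_rot: [-2.888, -1.237, -0.003]
ft_force: [0.7, 0.1, 0.8]
grip_width: 0.496
grip_force: 0.0
time: 55.12
position: [0.528, -0.0594, 0.3123]
tool_rot: [-2.886, -1.239, -0.004]
ft_force: [0.6, -0.0, -0.7]
grip_width: 0.503
grip_force: 0.0
time: 55.75
position: [0.5526, -0.3366, 0.2729]
tool_rot: [2.882, 1.236, 0.005]
ft_force: [1.4, 1.7, 0.8]
grip_width: 0.55
grip_force: 0.0
[ 0.55255091 -0.33657965  0.27292772] 47.889898288370006
scene [([0.606, -0.356, 0.006], 0.74), ([0.553, -0.373, 0.005], 0.58)]
157 [ 0.55732884 -0.36849854  0.01777404]
178 [ 0.60537987 -0.35758387  0.01757395]
top [([0.602, -0.359, 0.007], 0.65), ([0.524, 0.099, 0.094], 0.42)]
0 0
81 [ 0.60123966 -0.35818936  0.01812001]
[-23.9  28.6 173.1]
```

```bash
python3 -m crank '[{"tx":-22,"ty":27,"tz":40,"turn":0},{"tx":-22,"ty":27,"tz":100,"turn":0},{"tx":-22,"ty":27,"tz":150,"turn":0},{"tx":-22,"ty":27,"tz":176,"turn":0},{"tx":-22,"ty":27,"tz":176,"turn":0}]' 46
python3 -m crank '[{"tx":0,"ty":0,"tz":0,"turn":0},{"tx":0,"ty":0,"tz":0,"turn":0}]'
cat > ft.py <<'E'
from h import *
import sys
x,y=map(float,sys.argv[1:])
o,r,s=pose(); print(o)
p,d,m=grab("wrist"); Q=full(d,m).reshape(-1,3)
print([np.round(v['xyz'],3).tolist() for v in ctrl.mark_of("wrist","foot0")])
f=Q[(Q[:,2]>.014)&(Q[:,2]<.026)&(np.hypot(Q[:,0]-x,Q[:,1]-y)<.026)]
if len(f): print(len(f),f.mean(0),cv2.minEnclosingCircle((f[:,:2]*1000).astype(np.float32)))
print(rel([x,y,.0245]))
E
python3 ft.py .555 -.370
```

```text
time: 56.58
position: [0.5564, -0.3643, 0.0936]
tool_rot: [-2.883, -1.243, 0.0]
ft_force: [1.3, -0.2, 0.2]
grip_width: 0.524
grip_force: 0.0
time: 56.82
position: [0.5567, -0.3677, 0.0967]
tool_rot: [2.884, 1.239, 0.004]
ft_force: [0.2, -0.3, -0.1]
grip_width: 0.527
grip_force: 0.0
[ 0.55667102 -0.36766447  0.09666702]
[[0.558, -0.37, 0.006], [0.604, -0.362, 0.007]]
1431 [ 0.556149   -0.36963186  0.01795674] ((555.5804443359375, -370.4651794433594), 15.755764961242676)
[-2.5  0.7 71.4]
```

```bash
python3 -m crank '[{"tx":-2,"ty":0,"tz":40,"turn":0},{"tx":-2,"ty":0,"tz":60,"turn":0},{"tx":-2,"ty":0,"tz":70,"turn":0},{"tx":-2,"ty":0,"tz":72,"turn":0}]'
python3 -m crank '[{"tx":0,"ty":0,"tz":0,"turn":0},{"tx":0,"ty":0,"tz":0,"turn":0},{"tx":0,"ty":0,"tz":0,"turn":0}]' 22 15
python3 -m crank '[{"tx":0,"ty":0,"tz":-40,"turn":0},{"tx":0,"ty":0,"tz":-100,"turn":0},{"tx":0,"ty":0,"tz":-160,"turn":0},{"tx":20,"ty":-20,"tz":-220,"turn":0},{"tx":50,"ty":-55,"tz":-270,"turn":0}]'
python3 -m crank '[{"tx":38,"ty":-43,"tz":-10,"turn":0},{"tx":76,"ty":-86,"tz":-10,"turn":0},{"tx":114,"ty":-129,"tz":-10,"turn":0},{"tx":152,"ty":-172,"tz":-10,"turn":0},{"tx":190,"ty":-215,"tz":-10,"turn":0}]'
python3 -m crank '[{"tx":38,"ty":-43,"tz":0,"turn":0},{"tx":68,"ty":-78,"tz":0,"turn":0},{"tx":75,"ty":-88,"tz":10,"turn":0},{"tx":75,"ty":-88,"tz":40,"turn":0},{"tx":75,"ty":-88,"tz":52,"turn":0}]'
python3 - <<'E'
from h import *
o,r,s=pose(); print(o,s["grip_width"]*87,rel([.5135,.105,.25]))
E
```

```text
time: 57.42
position: [0.5541, -0.3692, 0.0226]
tool_rot: [2.887, 1.238, 0.0]
ft_force: [-0.0, -0.4, 0.3]
grip_width: 0.528
grip_force: 0.0
time: 57.8
position: [0.5543, -0.3691, 0.0231]
tool_rot: [2.886, 1.238, 0.001]
ft_force: [0.1, -0.3, 1.6]
grip_width: 0.36
grip_force: 15.0
time: 58.42
position: [0.5487, -0.3017, 0.2882]
tool_rot: [2.887, 1.233, 0.002]
ft_force: [0.1, 1.5, 0.1]
grip_width: 0.365
grip_force: 15.0
time: 59.05
position: [0.5238, -0.0132, 0.2956]
tool_rot: [-2.886, -1.237, -0.002]
ft_force: [0.9, 1.3, -1.2]
grip_width: 0.364
grip_force: 15.0
time: 59.68
position: [0.5115, 0.0986, 0.2419]
tool_rot: [2.888, 1.235, -0.004]
ft_force: [-1.3, 0.3, -0.1]
grip_width: 0.362
grip_force: 15.0
[0.51147975 0.09863587 0.24194515] 31.456315278064565 [ 6.  -2.9 -8.1]
```

```bash
python3 -m crank '[{"tx":4,"ty":-2,"tz":0,"turn":0},{"tx":4,"ty":-2,"tz":0,"turn":0},{"tx":4,"ty":-2,"tz":0,"turn":0}]' 44
python3 -m crank '[{"tx":0,"ty":0,"tz":-35,"turn":0},{"tx":0,"ty":0,"tz":-65,"turn":0},{"tx":-32,"ty":44,"tz":-65,"turn":0},{"tx":-64,"ty":88,"tz":-65,"turn":0},{"tx":-96,"ty":132,"tz":-65,"turn":0}]'
python3 -m crank '[{"tx":-33,"ty":46,"tz":0,"turn":0},{"tx":-66,"ty":92,"tz":0,"turn":0},{"tx":-99,"ty":138,"tz":0,"turn":0},{"tx":-132,"ty":184,"tz":10,"turn":0},{"tx":-165,"ty":230,"tz":50,"turn":0}]' 46
python3 -m crank '[{"tx":-13,"ty":21,"tz":50,"turn":0},{"tx":-13,"ty":21,"tz":100,"turn":0},{"tx":-13,"ty":21,"tz":150,"turn":0},{"tx":-13,"ty":21,"tz":160,"turn":0},{"tx":-13,"ty":21,"tz":160,"turn":0}]' 46
python3 -m crank '[{"tx":0,"ty":0,"tz":0,"turn":0}]'
python3 ft.py .603 -.358
```

```text
time: 60.05
position: [0.5143, 0.1042, 0.2444]
tool_rot: [2.887, 1.237, 0.002]
ft_force: [-0.0, 0.8, -0.1]
grip_width: 0.499
grip_force: 0.0
time: 60.68
position: [0.5435, -0.0576, 0.3095]
tool_rot: [-2.886, -1.24, -0.004]
ft_force: [-0.4, 0.2, -0.6]
grip_width: 0.506
grip_force: 0.0
time: 61.3
position: [0.5965, -0.3317, 0.2641]
tool_rot: [2.883, 1.237, 0.004]
ft_force: [0.7, 0.8, 1.2]
grip_width: 0.528
grip_force: 0.0
time: 61.92
position: [0.6017, -0.3529, 0.1034]
tool_rot: [2.886, 1.238, 0.0]
ft_force: [-0.0, -0.4, 0.6]
grip_width: 0.53
grip_force: 0.0
time: 62.05
position: [0.6024, -0.3537, 0.1053]
tool_rot: [2.884, 1.237, 0.004]
ft_force: [-0.6, -0.9, -0.3]
grip_width: 0.529
grip_force: 0.0
[ 0.60244551 -0.3537032   0.10531516]
[[0.603, -0.363, 0.004]]
1333 [ 0.60362995 -0.35838924  0.01796135] ((602.930908203125, -359.3257141113281), 15.580865859985352)
[-2.8  3.4 80.4]
```

```bash
python3 -m crank '[{"tx":-3,"ty":4,"tz":40,"turn":0},{"tx":-3,"ty":4,"tz":65,"turn":0},{"tx":-3,"ty":4,"tz":78,"turn":0},{"tx":-3,"ty":4,"tz":81,"turn":0}]'
python3 -m crank '[{"tx":0,"ty":0,"tz":0,"turn":0},{"tx":0,"ty":0,"tz":0,"turn":0},{"tx":0,"ty":0,"tz":0,"turn":0}]' 22 15
python3 -m crank '[{"tx":0,"ty":0,"tz":-40,"turn":0},{"tx":0,"ty":0,"tz":-100,"turn":0},{"tx":0,"ty":0,"tz":-160,"turn":0},{"tx":15,"ty":-20,"tz":-220,"turn":0},{"tx":40,"ty":-55,"tz":-270,"turn":0}]'
python3 -m crank '[{"tx":33,"ty":-46,"tz":-10,"turn":0},{"tx":66,"ty":-92,"tz":-10,"turn":0},{"tx":99,"ty":-138,"tz":-10,"turn":0},{"tx":132,"ty":-184,"tz":-10,"turn":0},{"tx":165,"ty":-231,"tz":-10,"turn":0}]'
python3 -m crank '[{"tx":33,"ty":-46,"tz":0,"turn":0},{"tx":60,"ty":-84,"tz":0,"turn":0},{"tx":70,"ty":-98,"tz":10,"turn":0},{"tx":70,"ty":-98,"tz":40,"turn":0},{"tx":70,"ty":-98,"tz":48,"turn":0}]'
python3 - <<'E'
from h import *
o,r,s=pose(); print(o,s["grip_width"]*87,rel([.5135,.105,.25]))
E
```

```text
time: 62.65
position: [0.6019, -0.3573, 0.0225]
tool_rot: [-2.886, -1.238, -0.0]
ft_force: [-4.6, 5.3, 14.5]
grip_width: 0.528
grip_force: 7.4
time: 63.02
position: [0.6025, -0.3578, 0.0226]
tool_rot: [2.887, 1.238, 0.002]
ft_force: [0.0, 1.3, 6.1]
grip_width: 0.361
grip_force: 15.8
time: 63.65
position: [0.59, -0.2957, 0.2894]
tool_rot: [2.887, 1.233, 0.002]
ft_force: [1.6, 0.9, -0.2]
grip_width: 0.357
grip_force: 15.0
time: 64.28
position: [0.5365, -0.014, 0.2968]
tool_rot: [-2.887, -1.238, -0.002]
ft_force: [0.5, 1.1, 1.2]
grip_width: 0.362
grip_force: 15.0
time: 64.9
position: [0.5132, 0.1011, 0.2472]
tool_rot: [2.888, 1.235, -0.005]
ft_force: [0.0, -0.7, -0.3]
grip_width: 0.361
grip_force: 15.0
[0.51323756 0.10109059 0.24716856] 31.37267983361318 [ 3.  -2.5 -2.8]
```

```bash
python3 -m crank '[{"tx":2,"ty":-2,"tz":0,"turn":0},{"tx":2,"ty":-2,"tz":0,"turn":0},{"tx":2,"ty":-2,"tz":0,"turn":0}]' 44
python3 -m crank '[{"tx":0,"ty":0,"tz":-35,"turn":-2},{"tx":-20,"ty":20,"tz":-75,"turn":-4},{"tx":-30,"ty":30,"tz":-100,"turn":-6},{"tx":-30,"ty":30,"tz":-100,"turn":-8},{"tx":-30,"ty":30,"tz":-100,"turn":-8}]' 44
python3 -m crank '[{"tx":0,"ty":0,"tz":0,"turn":0}]'
python3 - <<'E'
from h import *
o,r,s=pose(); print(o,r.as_matrix().round(3).tolist())
p,d,m=grab("wrist","w8")
for n in ("knob0","foot0","shutter_knob"): print(n,[(np.round(v['xyz'],3).tolist(),round(v['confidence'],2)) for v in ctrl.mark_of("wrist",n)])
for c in("scene","top"):
  ctrl.get_image(c); print(c,[(np.round(v['xyz'],3).tolist(),round(v['confidence'],2)) for v in ctrl.mark_of(c,"shutter_knob")+ctrl.mark_of(c,"crank_handle")],[np.round(v['xyz'],3).tolist() for v in ctrl.mark_of(c,"foot0")])
print(rel([.508,.003,.30]))
E
```

```text
time: 65.28
position: [0.5146, 0.1052, 0.2498]
tool_rot: [-2.888, -1.237, -0.002]
ft_force: [-0.5, 0.2, -0.4]
grip_width: 0.495
grip_force: 0.0
time: 65.9
position: [0.5154, 0.0628, 0.3496]
tool_rot: [-2.292, -2.148, -0.002]
ft_force: [-0.5, -0.1, -0.3]
grip_width: 0.508
grip_force: 0.0
time: 66.03
position: [0.5149, 0.0632, 0.3489]
tool_rot: [-2.292, -2.148, 0.0]
ft_force: [-0.7, 0.0, -1.2]
grip_width: 0.508
grip_force: 0.0
[0.51494782 0.06323611 0.34885044] [[0.065, 0.998, -0.0], [0.998, -0.065, -0.0], [-0.0, -0.0, -1.0]]
knob0 [([0.493, 0.134, 0.086], 0.71), ([0.495, 0.087, 0.082], 0.67), ([0.507, 0.129, 0.088], 0.64), ([0.486, 0.155, 0.085], 0.52), ([0.526, 0.147, 0.084], 0.37)]
foot0 [([0.547, 0.083, 0.092], 0.72), ([0.495, 0.105, 0.104], 0.65), ([0.526, 0.076, 0.098], 0.37)]
shutter_knob [([0.518, 0.109, 0.229], 0.34)]
scene [([0.51, 0.0, 0.249], 0.86), ([0.529, 0.28, 0.216], 0.57)] []
top [([0.514, 0.006, 0.251], 0.81)] [[0.424, -0.263, -0.002]]
[-60.4  -3.3  49. ]
```

View pics/w8.png

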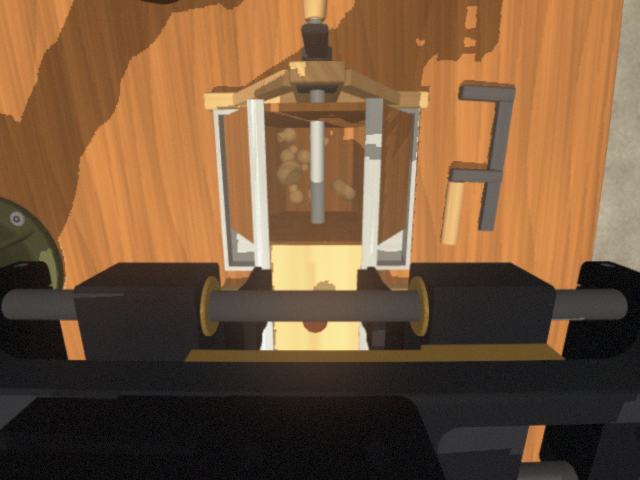

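```bash
python3 -m crank '[{"tx":-35,"ty":-3,"tz":0,"turn":0},{"tx":-60,"ty":-4,"tz":20,"turn":0},{"tx":-60,"ty":-4,"tz":60,"turn":0},{"tx":-60,"ty":-4,"tz":85,"turn":0},{"tx":-60,"ty":-4,"tz":91,"turn":0}]' 45
python3 -m crank '[{"tx":0,"ty":0,"tz":0,"turn":0},{"tx":0,"ty":0,"tz":0,"turn":0},{"tx":0,"ty":0,"tz":0,"turn":0},{"tx":0,"ty":0,"tz":0,"turn":0}]' 10 15
python3 -m crank '[{"tx":25,"ty":0,"tz":0,"turn":0},{"tx":50,"ty":0,"tz":0,"turn":0},{"tx":75,"ty":0,"tz":0,"turn":0},{"tx":95,"ty":0,"tz":0,"turn":0},{"tx":109,"ty":0,"tz":0,"turn":0}]'
python3 -m crank '[{"tx":1,"ty":0,"tz":0,"turn":0},{"tx":1,"ty":0,"tz":0,"turn":0}]'
python3 - <<'E'
from h import *
o,r,s=pose(); print(o,s["grip_width"]*87,s["ft_force"])
E
```

```text
time: 67.25
position: [0.5064, 0.0032, 0.2567]
tool_rot: [-2.289, -2.15, 0.003]
ft_force: [0.2, -0.4, -0.8]
grip_width: 0.514
grip_force: 0.0
time: 67.75
position: [0.5086, 0.0035, 0.259]
tool_rot: [2.288, 2.15, 0.004]
ft_force: [3.0, -0.3, 3.2]
grip_width: 0.221
grip_force: 15.0
time: 68.38
position: [0.5148, 0.111, 0.2587]
tool_rot: [2.285, 2.148, -0.006]
ft_force: [-0.3, -18.6, 9.0]
grip_width: 0.223
grip_force: 15.0
time: 68.62
position: [0.5148, 0.1112, 0.2586]
tool_rot: [2.288, 2.147, -0.005]
ft_force: [0.4, -8.1, 7.8]
grip_width: 0.221
grip_force: 15.0
[0.51478633 0.1111554  0.25862405] 19.2446089867676 [ 0.4005075  -8.13837948  7.8303969 ]
```

```bash
python3 -m crank '[{"tx":-2,"ty":0,"tz":0,"turn":0},{"tx":-2,"ty":0,"tz":0,"turn":0},{"tx":-2,"ty":0,"tz":-20,"turn":0},{"tx":10,"ty":0,"tz":-48,"turn":0},{"tx":60,"ty":0,"tz":-50,"turn":0}]' 45
python3 -m crank '[{"tx":50,"ty":0,"tz":0,"turn":0},{"tx":100,"ty":0,"tz":0,"turn":0},{"tx":109,"ty":0,"tz":0,"turn":0},{"tx":109,"ty":0,"tz":0,"turn":0},{"tx":109,"ty":0,"tz":0,"turn":0}]' 50
python3 - <<'E'
from h import *
o,r,s=pose(); print(o)
for c in ("wrist","scene","top"):
  p,d,m=grab(c); Q=full(d,m).reshape(-1,3)
  for n in ("crank_handle","shutter_knob"): print(c,n,[(np.round(v['xyz'],3).tolist(),round(v['confidence'],2)) for v in ctrl.mark_of(c,n)][:2])
  f=Q[(Q[:,2]>.2)&(Q[:,2]<.235)&(abs(Q[:,0]-.526)<.03)&(Q[:,1]>.25)&(Q[:,1]<.33)]
  if len(f): print(len(f),f.mean(0),f.min(0),f.max(0))
print(rel([.526,.278,.215]))
E
```

```text
time: 69.25
position: [0.519, 0.1719, 0.3101]
tool_rot: [-2.294, -2.145, -0.006]
ft_force: [0.7, 0.2, 1.0]
grip_width: 0.511
grip_force: 0.0
time: 69.88
position: [0.5249, 0.2801, 0.308]
tool_rot: [-2.292, -2.148, 0.001]
ft_force: [-0.1, -0.2, 0.2]
grip_width: 0.575
grip_force: 0.0
[0.52492079 0.28011479 0.30798744]
wrist crank_handle [([0.532, 0.276, 0.213], 0.84)]
wrist shutter_knob []
2769 [0.5271193 0.2861585 0.2224769] [0.51478346 0.2500486  0.21102133] [0.53835386 0.32244392 0.22708227]
scene crank_handle [([0.525, 0.284, 0.217], 0.58)]
scene shutter_knob [([0.512, 0.108, 0.246], 0.58)]
271 [0.53121842 0.2827007  0.22122694] [0.51633518 0.25006082 0.20724033] [0.53926597 0.32257551 0.22746487]
top crank_handle []
top shutter_knob [([0.52, 0.116, 0.251], 0.8)]
110 [0.52438703 0.26595258 0.22281487] [0.51449278 0.2508009  0.21093395] [0.53591464 0.28985579 0.22955963]
[-3.6  1.5 93.1]
```

```bash
python3 -m crank '[{"tx":-2,"ty":2,"tz":40,"turn":0},{"tx":-2,"ty":2,"tz":70,"turn":0},{"tx":-2,"ty":2,"tz":88,"turn":0},{"tx":-2,"ty":2,"tz":93,"turn":0}]' 50
python3 -m crank '[{"tx":0,"ty":0,"tz":0,"turn":0},{"tx":0,"ty":0,"tz":0,"turn":0},{"tx":0,"ty":0,"tz":0,"turn":0},{"tx":0,"ty":0,"tz":0,"turn":0},{"tx":0,"ty":0,"tz":0,"turn":0}]' 12 30
python3 - <<'E'
from h import *
o,r,s=pose(); print(o,r.as_matrix().round(3).tolist(),s["ft_force"],s["grip_width"]*87)
E
```

```text
time: 70.82
position: [0.5263, 0.2797, 0.2142]
tool_rot: [2.29, 2.151, -0.002]
ft_force: [-0.3, -0.7, 1.7]
grip_width: 0.575
grip_force: 0.0
time: 71.45
position: [0.5271, 0.2799, 0.2155]
tool_rot: [2.289, 2.151, 0.002]
ft_force: [0.5, 0.3, 0.9]
grip_width: 0.219
grip_force: 30.0
[0.52709933 0.27989588 0.21546806] [[0.062, 0.998, 0.001], [0.998, -0.062, 0.001], [0.001, 0.001, -1.0]] [0.52075797 0.28477294 0.88314646] 19.03426178771809
```

```bash
python3 -m crank '[{"tx":0,"ty":22,"tz":4,"turn":0},{"tx":0,"ty":42,"tz":15,"turn":0},{"tx":0,"ty":56,"tz":32,"turn":0},{"tx":0,"ty":64,"tz":54,"turn":0},{"tx":0,"ty":64,"tz":76,"turn":0}]'
python3 - <<'E'
from h import *
o,r,s=pose(); print(o,s["ft_force"],s["joint_positions"])
E
```

```text
time: 72.08
position: [0.5952, 0.2759, 0.141]
tool_rot: [2.287, 2.146, 0.013]
ft_force: [4.4, 1.5, 5.4]
grip_width: 0.221
grip_force: 30.0
[0.59516171 0.27585068 0.1410366 ] [4.36477349 1.53069205 5.39111403] [-1.14197244  0.51979883  0.89845439  1.59378977 -0.4244954   1.22523923
 -0.22914852]
```

Works; continue to complete the turn.

```bash
python3 -m crank '[{"tx":0,"ty":-8,"tz":21,"turn":0},{"tx":0,"ty":-22,"tz":38,"turn":0},{"tx":0,"ty":-42,"tz":50,"turn":0},{"tx":0,"ty":-64,"tz":54,"turn":0},{"tx":0,"ty":-86,"tz":50,"turn":0}]'
python3 -m crank '[{"tx":0,"ty":-20,"tz":-11,"turn":0},{"tx":0,"ty":-34,"tz":-29,"turn":0},{"tx":0,"ty":-42,"tz":-50,"turn":0},{"tx":0,"ty":-42,"tz":-72,"turn":0},{"tx":0,"ty":-34,"tz":-94,"turn":0}]'
python3 -m crank '[{"tx":0,"ty":14,"tz":-17,"turn":0},{"tx":0,"ty":34,"tz":-29,"turn":0},{"tx":0,"ty":56,"tz":-32,"turn":0},{"tx":0,"ty":57,"tz":-32,"turn":0},{"tx":0,"ty":57,"tz":-32,"turn":0}]'
python3 - <<'E'
from h import *
o,r,s=pose(); print(o,s["ft_force"],s["grip_width"]*87)
for c in ("scene","top","wrist"):
  ctrl.get_image(c)
  for n in ("crank_handle","shutter_knob","hatch"): print(c,n,[(np.round(v['xyz'],3).tolist(),round(v['confidence'],2)) for v in ctrl.mark_of(c,n)][:2])
E
```

```text
time: 72.7
position: [0.507, 0.2811, 0.0898]
tool_rot: [2.287, 2.148, 0.008]
ft_force: [8.7, -0.6, 9.3]
grip_width: 0.223
grip_force: 30.0
time: 73.32
position: [0.4742, 0.283, 0.1837]
tool_rot: [2.286, 2.147, 0.012]
ft_force: [18.2, 3.4, -18.8]
grip_width: 0.221
grip_force: 30.0
time: 73.95
position: [0.5286, 0.2798, 0.2155]
tool_rot: [2.289, 2.15, 0.004]
ft_force: [3.1, 0.7, 1.8]
grip_width: 0.217
grip_force: 30.0
[0.52859315 0.27978638 0.21550607] [3.10414722 0.74238399 1.80492462] 18.83868717739445
scene crank_handle [([0.526, 0.282, 0.214], 0.61)]
scene shutter_knob [([0.724, -0.258, 0.003], 0.67), ([0.515, 0.107, 0.246], 0.65)]
scene hatch [([0.517, 0.107, 0.23], 0.93)]
top crank_handle [([0.425, -0.26, -0.0], 0.74), ([0.774, 0.11, -0.007], 0.73)]
top shutter_knob [([0.519, 0.113, 0.25], 0.87)]
top hatch [([0.512, 0.114, 0.232], 0.7)]
wrist crank_handle []
wrist shutter_knob []
wrist hatch []
```

```bash
python3 -m crank '[{"tx":0,"ty":0,"tz":0,"turn":0},{"tx":0,"ty":0,"tz":0,"turn":0},{"tx":0,"ty":0,"tz":-30,"turn":0},{"tx":0,"ty":0,"tz":-80,"turn":0},{"tx":-30,"ty":0,"tz":-95,"turn":0}]' 48
python3 -m crank '[{"tx":-50,"ty":-1,"tz":0,"turn":0},{"tx":-100,"ty":-2,"tz":0,"turn":0},{"tx":-142,"ty":-3,"tz":0,"turn":0},{"tx":-142,"ty":-3,"tz":0,"turn":0}]' 45
python3 - <<'E'
from h import *
o,r,s=pose(); print(o)
p,d,m=grab("wrist"); Q=full(d,m).reshape(-1,3)
for n in ("shutter_knob","hatch","crank_handle"): print(n,[(np.round(v['xyz'],3).tolist(),round(v['confidence'],2)) for v in ctrl.mark_of("wrist",n)][:2])
k=Q[(Q[:,2]>.25)&(Q[:,2]<.27)&(abs(Q[:,0]-.516)<.02)&(abs(Q[:,1]-.108)<.02)]
if len(k): print(len(k),k.mean(0),k.min(0),k.max(0)); c=(k.min(0)+k.max(0))/2; print(rel([c[0],c[1],.258]))
p,d,m=grab("scene"); Q=full(d,m).reshape(-1,3); k=Q[(Q[:,2]>.25)&(Q[:,2]<.27)&(abs(Q[:,0]-.516)<.02)&(abs(Q[:,1]-.108)<.02)]; print(len(k), k.mean(0) if len(k) else 0)
E
```

```text
time: 75.18
position: [0.5255, 0.2522, 0.3116]
tool_rot: [2.285, 2.156, 0.002]
ft_force: [0.2, -0.5, -0.9]
grip_width: 0.542
grip_force: 0.0
time: 75.68
position: [0.5132, 0.1038, 0.3095]
tool_rot: [-2.294, -2.142, 0.001]
ft_force: [0.1, 0.4, 0.7]
grip_width: 0.516
grip_force: 0.0
[0.51317742 0.10375729 0.30951571]
shutter_knob [([0.517, 0.11, 0.253], 0.96)]
hatch [([0.515, 0.11, 0.227], 0.56)]
crank_handle []
846 [0.51554218 0.11230283 0.25999845] [0.50551792 0.10182798 0.25179385] [0.52529863 0.12119802 0.26246274]
[ 1.9  2.  51.5]
62 [0.51881786 0.10943255 0.25800786]
```

```bash
python3 -m crank '[{"tx":2,"ty":1,"tz":20,"turn":0},{"tx":2,"ty":1,"tz":40,"turn":0},{"tx":2,"ty":1,"tz":50,"turn":0},{"tx":2,"ty":1,"tz":51,"turn":0}]' 45
python3 -m crank '[{"tx":0,"ty":0,"tz":0,"turn":0},{"tx":0,"ty":0,"tz":0,"turn":0},{"tx":0,"ty":0,"tz":0,"turn":0},{"tx":0,"ty":0,"tz":0,"turn":0}]' 10 15
python3 -m crank '[{"tx":-25,"ty":0,"tz":0,"turn":0},{"tx":-50,"ty":0,"tz":0,"turn":0},{"tx":-75,"ty":0,"tz":0,"turn":0},{"tx":-95,"ty":0,"tz":0,"turn":0},{"tx":-109,"ty":0,"tz":0,"turn":0}]'
python3 -m crank '[{"tx":-1,"ty":0,"tz":0,"turn":0},{"tx":-1,"ty":0,"tz":0,"turn":0}]'
python3 -m crank '[{"tx":3,"ty":0,"tz":0,"turn":0},{"tx":3,"ty":0,"tz":0,"turn":0},{"tx":3,"ty":0,"tz":-40,"turn":0},{"tx":30,"ty":0,"tz":-52,"turn":0},{"tx":80,"ty":2,"tz":-52,"turn":0}]' 45
python3 - <<'E'
from h import *
o,r,s=pose(); print(o)
for c in ("scene","top"):
  ctrl.get_image(c)
  for n in ("shutter_knob","knob0","foot0"): print(c,n,[(np.round(v['xyz'],3).tolist(),round(v['confidence'],2)) for v in ctrl.mark_of(c,n)][:8])
print(rel([.5275,.2795,.309]))
E
```

```text
time: 76.42
position: [0.5147, 0.1106, 0.2585]
tool_rot: [2.289, 2.152, -0.003]
ft_force: [0.3, 0.3, -0.5]
grip_width: 0.518
grip_force: 0.0
time: 76.92
position: [0.5154, 0.1102, 0.2594]
tool_rot: [2.29, 2.151, 0.002]
ft_force: [0.5, 0.4, 0.1]
grip_width: 0.224
grip_force: 15.0
time: 77.55
position: [0.5087, 0.0031, 0.2593]
tool_rot: [-2.287, -2.148, -0.01]
ft_force: [4.3, 19.6, -0.5]
grip_width: 0.218
grip_force: 15.0
time: 77.8
position: [0.5086, 0.0033, 0.2593]
tool_rot: [-2.285, -2.152, -0.007]
ft_force: [1.9, 7.5, 1.8]
grip_width: 0.216
grip_force: 15.0
time: 78.42
position: [0.5158, 0.0777, 0.3122]
tool_rot: [-2.295, -2.144, -0.003]
ft_force: [-0.1, 0.4, -0.2]
grip_width: 0.513
grip_force: 0.0
[0.51580367 0.07767401 0.31219971]
scene shutter_knob [([0.507, 0.002, 0.25], 0.77)]
scene knob0 [([0.336, 0.385, -0.001], 0.35)]
scene foot0 []
top shutter_knob [([0.51, 0.006, 0.251], 0.73), ([0.425, -0.264, -0.001], 0.73)]
top knob0 []
top foot0 []
[201.6  -0.7   1.8]
```

```bash
python3 -m crank '[{"tx":50,"ty":0,"tz":0,"turn":0},{"tx":100,"ty":0,"tz":0,"turn":0},{"tx":150,"ty":0,"tz":0,"turn":0},{"tx":195,"ty":0,"tz":0,"turn":0},{"tx":201,"ty":0,"tz":0,"turn":0}]' 50
python3 -m crank '[{"tx":0,"ty":0,"tz":0,"turn":0},{"tx":0,"ty":0,"tz":40,"turn":0},{"tx":0,"ty":0,"tz":75,"turn":0},{"tx":0,"ty":0,"tz":94,"turn":0},{"tx":0,"ty":0,"tz":96,"turn":0}]' 50
python3 -m crank '[{"tx":0,"ty":0,"tz":0,"turn":0},{"tx":0,"ty":0,"tz":0,"turn":0},{"tx":0,"ty":0,"tz":0,"turn":0},{"tx":0,"ty":0,"tz":0,"turn":0},{"tx":0,"ty":0,"tz":0,"turn":0}]' 12 30
python3 - <<'E'
from h import *
o,r,s=pose(); print(o,s["ft_force"],s["grip_width"]*87)
E
```

```text
time: 79.45
position: [0.5269, 0.2842, 0.3101]
tool_rot: [2.284, 2.156, -0.002]
ft_force: [-0.1, 0.5, 0.3]
grip_width: 0.574
grip_force: 0.0
time: 80.08
position: [0.5275, 0.2792, 0.2146]
tool_rot: [-2.292, -2.149, 0.002]
ft_force: [0.8, -0.2, 0.6]
grip_width: 0.574
grip_force: 0.0
time: 80.7
position: [0.5276, 0.2809, 0.2153]
tool_rot: [-2.289, -2.151, -0.0]
ft_force: [-0.8, 0.0, 3.0]
grip_width: 0.219
grip_force: 30.0
[0.52757427 0.2808766  0.21533113] [-0.81863801  0.02037988  3.00907751] 19.07857601703467
```

```bash
python3 -m crank '[{"tx":0,"ty":22,"tz":4,"turn":0},{"tx":0,"ty":42,"tz":15,"turn":0},{"tx":0,"ty":56,"tz":32,"turn":0},{"tx":0,"ty":64,"tz":54,"turn":0},{"tx":0,"ty":64,"tz":76,"turn":0}]'
python3 -m crank '[{"tx":0,"ty":-8,"tz":21,"turn":0},{"tx":0,"ty":-22,"tz":38,"turn":0},{"tx":0,"ty":-42,"tz":50,"turn":0},{"tx":0,"ty":-64,"tz":54,"turn":0},{"tx":0,"ty":-64,"tz":54,"turn":0}]'
python3 -m crank '[{"tx":0,"ty":0,"tz":0,"turn":0},{"tx":0,"ty":0,"tz":0,"turn":0},{"tx":0,"ty":0,"tz":0,"turn":0}]'
python3 - <<'E'
from h import *
o,r,s=pose(); print(o,s["ft_force"],s["grip_width"]*87)
for c in ("scene","top"):
  p,d,m=grab(c,c+"9")
  for n in ("knob0","foot0","crank_handle","cup"): print(c,n,[(np.round(v['xyz'],3).tolist(),round(v['confidence'],2)) for v in ctrl.mark_of(c,n)][:8])
E
```

```text
time: 81.32
position: [0.5953, 0.2769, 0.1404]
tool_rot: [2.287, 2.147, 0.011]
ft_force: [2.0, 1.5, 5.3]
grip_width: 0.219
grip_force: 30.0
time: 81.95
position: [0.5267, 0.281, 0.0855]
tool_rot: [-2.288, -2.151, 0.001]
ft_force: [-3.2, -1.4, 4.4]
grip_width: 0.219
grip_force: 30.0
time: 82.32
position: [0.527, 0.2809, 0.0855]
tool_rot: [-2.288, -2.151, 0.002]
ft_force: [-4.3, -0.1, 6.4]
grip_width: 0.221
grip_force: 30.0
[0.52696266 0.28091734 0.08547816] [-4.25873662 -0.10630936  6.4076779 ] 19.239921785830294
scene knob0 [([0.558, 0.089, 0.01], 0.61), ([0.612, 0.133, 0.013], 0.58)]
scene foot0 [([0.623, -0.014, 0.026], 0.59), ([0.589, 0.114, 0.018], 0.48)]
scene crank_handle [([0.525, 0.28, 0.089], 0.39)]
scene cup [([0.428, -0.261, 0.006], 0.88)]
top knob0 [([0.638, 0.061, 0.017], 0.59)]
top foot0 [([0.616, -0.013, 0.024], 0.41)]
top crank_handle [([0.529, 0.278, 0.085], 0.6)]
top cup [([0.424, -0.26, -0.003], 0.59)]
```

```bash
python3 -m crank '[{"tx":0,"ty":0,"tz":0,"turn":0},{"tx":0,"ty":0,"tz":0,"turn":0},{"tx":0,"ty":0,"tz":0,"turn":0},{"tx":0,"ty":0,"tz":-30,"turn":0},{"tx":0,"ty":0,"tz":-80,"turn":0}]' 48
python3 -m crank '[{"tx":0,"ty":0,"tz":-60,"turn":0},{"tx":0,"ty":0,"tz":-120,"turn":0},{"tx":0,"ty":0,"tz":-170,"turn":0},{"tx":60,"ty":-40,"tz":-180,"turn":0},{"tx":100,"ty":-80,"tz":-180,"turn":0}]'
python3 -m crank '[{"tx":0,"ty":0,"tz":0,"turn":0},{"tx":0,"ty":0,"tz":0,"turn":0}]'
python3 - <<'E'
from h import *
o,r,s=pose(); print(o)
ims=[]
for c in ("scene","top"):
  p,d,m=grab(c); ims.append(p)
  for n in ("knob0","foot0","crank_handle","cup","hatch","barrel_center"): print(c,n,[(np.round(v['xyz'],3).tolist(),round(v['confidence'],2)) for v in ctrl.mark_of(c,n)][:8])
a=cv2.resize(ims[0][170:350,225:425],(500,450)); b=cv2.resize(ims[1][195:335,235:385],(300,280)); b=np.pad(b,((0,170),(0,0),(0,0)))
cv2.imwrite("pics/fin.png",np.hstack([a,b])[:,:,::-1])
E
```

```text
time: 83.45
position: [0.5264, 0.2802, 0.1642]
tool_rot: [2.29, 2.151, -0.006]
ft_force: [0.2, 0.4, -0.0]
grip_width: 0.542
grip_force: 0.0
time: 84.08
position: [0.4571, 0.3832, 0.3462]
tool_rot: [-2.293, -2.148, -0.005]
ft_force: [0.3, 1.2, -0.7]
grip_width: 0.55
grip_force: 0.0
time: 84.32
position: [0.4569, 0.3819, 0.3447]
tool_rot: [2.289, 2.15, -0.0]
ft_force: [1.0, -0.6, 0.4]
grip_width: 0.551
grip_force: 0.0
[0.45688314 0.38190303 0.34472519]
scene knob0 [([0.559, 0.089, 0.011], 0.5), ([0.609, 0.134, 0.015], 0.48), ([0.636, 0.062, 0.016], 0.41)]
scene foot0 [([0.588, 0.111, 0.021], 0.69), ([0.62, -0.009, 0.025], 0.6)]
scene crank_handle [([0.523, 0.283, 0.087], 0.64)]
scene cup [([0.429, -0.26, 0.003], 0.82)]
scene hatch []
scene barrel_center []
top knob0 [([0.632, 0.063, 0.016], 0.53)]
top foot0 [([0.526, 0.28, 0.082], 0.61), ([0.616, -0.01, 0.027], 0.37)]
top crank_handle [([0.508, 0.008, 0.053], 0.62), ([0.528, 0.28, 0.084], 0.55)]
top cup [([0.426, -0.259, 0.001], 0.7)]
top hatch []
top barrel_center []
```

View pics/fin.png

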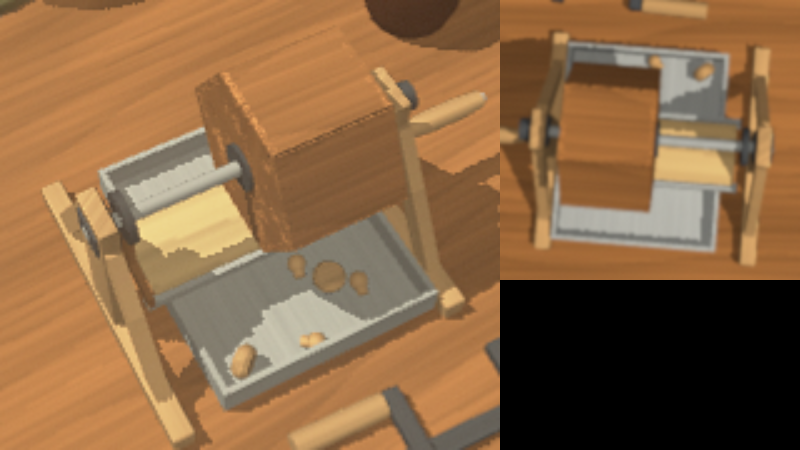

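Run:
```python
from h import *
print([(np.round(v['xyz'],3).tolist(),n) for n in ("mold","wax_tin","glue_clamp") for v in ctrl.mark_of("top",n)[:1]])
print(ctrl.close_job())
```

```text
[([0.341, 0.378, 0.003], 'mold'), ([0.73, -0.257, -0.0], 'wax_tin'), ([0.772, 0.108, -0.006], 'glue_clamp')]
the job is handed in; nothing more can be done
None
```

The job is handed in with no verdict returned: 5 knobs and 3 bun feet went in and were cranked one full turn, the shutter reopened, and the barrel left hatch down, but only 5 of the 8 pieces could be seen in the catch tray afterwards (3 knobs, 2 feet), so the other 3 are presumed hidden under the barrel; the shutter was also pushed shut and open again once while the cup was being tipped, the empty cup stands upright on the bench about 7 cm from where it started, and the mold, wax tin and clamp read as unmoved.

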